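# Release the spring pin of a label reader and feed in a tipped-over carton

## Task

Load the carton into the label reader and lock the tray. With the tray still locked, tip the standing carton over the step so that it lies flat on the raised deck, without lifting it off the tray; then pull the spring pin up, turn it into its rest notch and let go so that it stays out, and only then push the tray fully home under the hood. Last, turn the pin back so that it springs down into the tray's second hole, and leave the bottles, the tube and the screw case standing where they are.

Things in the scene. Friction and masses are not known exactly. Their poses are not given: they have to be found in the camera images.
- reader: Label reader, fixed on the worktop. Origin under the middle of its travel, on the worktop; +y is the way the tray slides in, z up. Dark steel bed 10 mm thick, x -59 to 127, y -156 to 156 mm. White hood over its +y end: y 60 to 150, x -52 to 120 mm, roof underside 75 mm, roof top 83 mm up. Not to be hit: a computer tower 0.39 m tall (world x over 0.47, y 0.23 to 0.44 m) and a monitor (x over 0.72).
- pin_collar (a point): Centre of the steel collar of the spring pin, at its foot, 40 mm above the worktop (reader x 80, y 0 mm). The collar is castle-shaped: outer radius 22 mm, crown 20 mm high, two rest notches 5 mm deep, two slots cut to the foot. It stands on an aluminium housing (reader x 61 to 121, y -26 to 26 mm, top at 40 mm).
- tray (a joint): Travel of the tray along the reader's +y, m: 0 = loading place (start, locked by the pin), 0.130 = fully home against its end stop, where its second hole lies under the pin. About 1.5 N of friction; it stays where it is left. The pin locks it while it is in a hole.
- tray_deck (a point): Middle of the top of the tray's raised deck (axes as the reader's), 24 mm above the worktop. The deck is 74 mm wide (x), 102 mm long (y -51 to 51 mm). At y -51 mm an 8 mm step drops to a recess 46 mm long where the carton stands; behind that is the tray's grip. On the +x side a flange 2 mm lower than the deck has two 14 mm pin holes, 130 mm apart.
- tray_grip (a point): Middle of the top edge of the tray's upright black grip: a plate 12 mm thick (reader's y), 44 mm wide (x), standing 46 mm above the recess floor; this point is 62 mm above the worktop. Pinch it from above across its thickness, or push it. When the carton lies on the deck, about 38 mm in front of the grip are empty.
- pin_lift (a joint): Height of the spring pin above fully down, m, 0 to 0.025. A spring pulls it down with about 5 N when down, 8 N when up. The 10 mm pin is clear of the tray above 0.010. The cross bar under the handle passes over the collar's crown above 0.019; in the rest notch it stays at about 0.014; over the deep slot it goes down to 0.
- pin_turn (a joint): Turn of the pin's head, rad, counter-clockwise from above, -0.2 to 1.65. About 0 (handle along the reader's y): over the deep slot, where the pin can go down. 1.31 (75 degrees): over the rest notch (play about 0.15 each way). It turns freely only while lifted above 0.019.
- pin_handle (a point): Centre of the grey T handle on the pin: a bar 64 mm long (this frame's y), 12 mm thick (x), 18 mm tall. 89 mm above the worktop when the pin is down; it rises with the pin and turns about the vertical through this point. Beside the 14 mm stem there is free space under the bar down to the collar's crown (29 mm below this point when down).
- carton: Carton of slides, 32 x 82 x 58 mm along its x, y, z, about 0.3 kg; origin in the middle of a 32 x 82 face. It starts on end in the tray's recess: its y upright, its x along the reader's y, top 98 mm above the worktop. Pushed at the top towards the reader's +y it butts the step and topples onto the deck, then 32 mm high (its x upright). Standing, it does not pass under the hood.
- carton_mid (a point): Centre of the carton.
- bottle_a: Stain bottle with red cap, 37 mm wide, 97 mm tall, standing near the reader; origin under its middle. Leave it alone.
- bottle_b: Stain bottle with black cap, 37 mm wide, 97 mm tall, standing near the reader; origin under its middle. Leave it alone.
- bottle_c: Dropper bottle with blue cap, 37 mm wide, 97 mm tall, standing near the reader; origin under its middle. Leave it alone.
- tube: Self-standing tube with blue cap, 36 mm wide, 114 mm tall, standing near the reader; origin under its middle. Leave it alone.
- case: White round screw case with black lid, 41 mm wide, 61 mm tall, standing near the loading end of the reader; origin under its middle. Leave it alone.
Mind the look-alikes: they are no part of the job. There is more than one size of the carton; the one meant has the size given above.

How it is judged:
By the outcome, as a careful person would: the job done as asked, in the order asked, and still so for the second after the job is handed in, with the robot touching nothing.
It also fails if it takes over 70 s, if anything falls off the work surface, if the arm or the gripper's body presses on something with over 40 N, if the wrist force passes 120 N, or if a joint passes its speed limit or range.

## Robot

A 6-joint arm with a two-finger parallel gripper is mounted at the origin on a cart in front of the work surface, level with it; the furniture and walls round the work are solid. World frame = base frame: x ahead of the robot, y to its left, z up, the work surface at z = 0. Lengths are in m, angles in rad, forces in N, time in s.
With the tool pointing down it reaches from about 0.325 to 0.775 m from the base axis. Payload 5.5 kg.
Tool frame: the origin (TCP) lies midway between the tips of the shut fingers; the grasp point (between the pads) lies 19 mm behind it; z points along the fingers, y is the direction in which the jaws open and shut (so a half turn about z gives the same grasp; the last joint's range is limited). The gripper opens to 85 mm and grips with 20 to 120 N. Pads are 22 mm wide; open, the fingers measure 114 mm over their backs; the gripper's body (76 mm by 85 mm) begins 54 mm behind the grasp point. The pads swing forward as they close: fully open they stand 13 mm farther back than shut.
Start: joints at [1.284, 0.091, 1.231, -0, 1.82, -0.057], TCP at [0.137, 0.584, 0.194] pointing down, gripper open.
Joint ranges: [-2.87, 2.87], [-0.86, 2.18], [0.17, 2.46], [-1.51, 4.65], [0.06, 2.69], [-2.65, 2.65]. Speed limits (rad/s): [2.57, 2.57, 3.01, 3.14, 3.14, 3.14].

## Interface

Orientations are given as a unit quaternion [w, x, y, z].
In Python, from workcell import arm gives the robot as it stands.
- The arm moves only by the tool step_arm, never from a script. Its argument "targets" is a list of rows, each an object of numbers: "gripper": the finger opening in cm, from 0 to 8.54; "dx", "dy", "dz": the shift along the tool's x, y, z in cm; "ax", "ay", "az": the turn, a rotation vector about the tool's x, y, z in rad. A call has exactly 5 rows; each row is the pose to reach, as a shift and turn from the pose commanded when the call began, along the tool's axes at that moment; what a row does not reach only later rows make up. A row lasts 1/10 s, in which the tool goes at most 50 mm and 8.59 degrees, less where a joint would pass 70% of its speed; a pose out of reach is approached as far as the arm can. A call with a gripper value outside its range is refused whole. The fingers move at their own pace and stop on an object; "grip_force" is the grip in N (left out, the last holds). Time passes only in rows, so rows that repeat a pose let the fingers close, or fill a call up. It gives the time, the measured TCP pose, the force and the opening at its end, in the units of the state.
- arm.sense(): the state, without advancing time (a new reading comes with each control period).
- arm.camera(name): name is "side" or "top"; returns the picture (420x560x3 uint8, blue, green, red); there is no depth.
- arm.camera_model(name): a dict with "camera_matrix" (3x3 intrinsics, pixels), "dist_coeffs" ([k1, k2, p1, p2, k3] as OpenCV has them; the pictures are not rectified), "R" (3x3) and "t" (3): a world point X has camera coordinates R X + t. Camera axes: x right, y down, z forward; pixel columns grow to the right and rows downward; lengths in m; the calibration is good to about 2 mm. A picture is of the moment at which its call begins. camera_model takes no time and is no camera call.
- arm.job_done(): hands the job in, once; it reports no verdict.
The state is a dict: "t": time; "joints": joint angles; "qd": joint speeds; "effort": joint torques, N m; "position": TCP position; "tcp_rot": TCP orientation; "force": force on the tool from outside, world axes, zero at the start; "ft_torque": the same for the moment, N m; "width": finger opening in m.
Only numpy, scipy, OpenCV 4.12 (cv2) and the standard library are available. Lean on these libraries where they do the work, as an engineer would, in place of code of your own. Each camera call takes 0.05 s, during which the arm holds its last target.

## Working session

There is one attempt and no reset: what is moved stays moved. The work goes in short steps, Python scripts to look and compute and a tool call to move; the robot and the scene stay as the last step left them, time stands still between calls to the robot, and variables do not carry over. Pictures are saved under pics/ and viewed, and the job is handed in when it is done.

Besides the shell and the picture viewer there is one more tool, called as name(argument=value, ...), one argument or row to a line, values as JSON. step_arm: Moves the arm, as the interface text tells. Its arguments: {"type":"object","properties":{"targets":{"type":"array"},"grip_force":{"type":"number"}},"required":["targets"]}

```bash
ls; mkdir -p pics; python3 - <<'E'
from workcell import arm
import cv2
for n in("side","top"):
    cv2.imwrite(f"pics/{n}0.png",arm.camera(n)); m=arm.camera_model(n); print(n,m)
print(arm.sense())
E
```

```text
pics
side {'camera_matrix': array([[411.73543341,   0.        , 285.96831587],
       [  0.        , 411.73543341, 206.94936605],
       [  0.        ,   0.        ,   1.        ]]), 'dist_coeffs': array([-0.10207716,  0.        ,  0.        ,  0.        ,  0.        ]), 'R': array([[ 9.04330477e-01, -4.26832753e-01, -4.35788532e-04],
       [-2.34904583e-01, -4.96839323e-01, -8.35446302e-01],
       [ 3.56379328e-01,  7.55621921e-01, -5.49571912e-01]]), 't': array([-0.57204489,  0.13500964,  0.8486672 ])}
top {'camera_matrix': array([[416.32103833,   0.        , 283.40158024],
       [  0.        , 416.32103833, 210.09719005],
       [  0.        ,   0.        ,   1.        ]]), 'dist_coeffs': array([-0.02509778,  0.        ,  0.        ,  0.        ,  0.        ]), 'R': array([[-0.00385324, -0.99989458, -0.013999  ],
       [-0.98692169,  0.00605853, -0.16108653],
       [ 0.16115436,  0.01319521, -0.986841  ]]), 't': array([-0.07808992,  0.58510699,  0.82820386])}
{'t': 0.1, 'joints': array([ 1.28427924e+00,  9.18010449e-02,  1.23181112e+00,  2.43433430e-06,
        1.81980830e+00, -5.66838909e-02]), 'qd': array([ 0.00063476, -0.00132746, -0.00052241,  0.00154376, -0.00186286,
       -0.00011502]), 'effort': array([ 2.36943066e-03, -4.60213530e+01, -4.19220221e+01, -5.08148744e-06,
        1.05507459e-02,  4.14937801e-05]), 'position': array([0.13658539, 0.58390179, 0.19272777]), 'tcp_rot': array([-1.57220658e-04,  1.14663491e-01,  9.93403971e-01, -9.00281236e-04]), 'force': array([ 0.24173007, -0.09841205, -0.21757131]), 'ft_torque': array([-0.0045651 , -0.06520154,  0.01408497]), 'width': 0.08548430628028045}
```

View pics/side0.png

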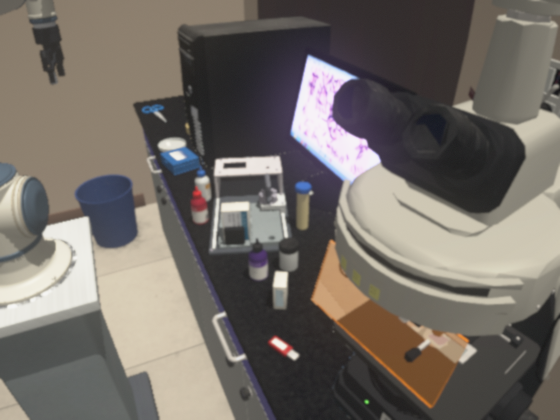

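View pics/top0.png

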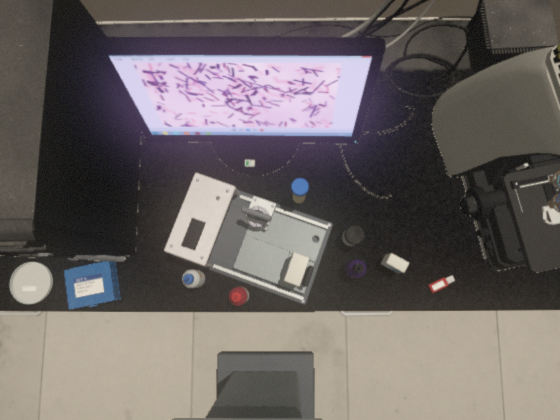

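```bash
python3 - <<'E'
import cv2
a=cv2.imread("pics/top0.png")[165:315,155:375]; cv2.imwrite("pics/top0c.png",cv2.resize(a,None,fx=3.6,fy=3.6,interpolation=cv2.INTER_CUBIC))
a=cv2.imread("pics/side0.png")[145:315,170:330]; cv2.imwrite("pics/side0c.png",cv2.resize(a,None,fx=3.5,fy=3.5,interpolation=cv2.INTER_CUBIC))
E
```

```text
(no output)
```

View pics/top0c.png

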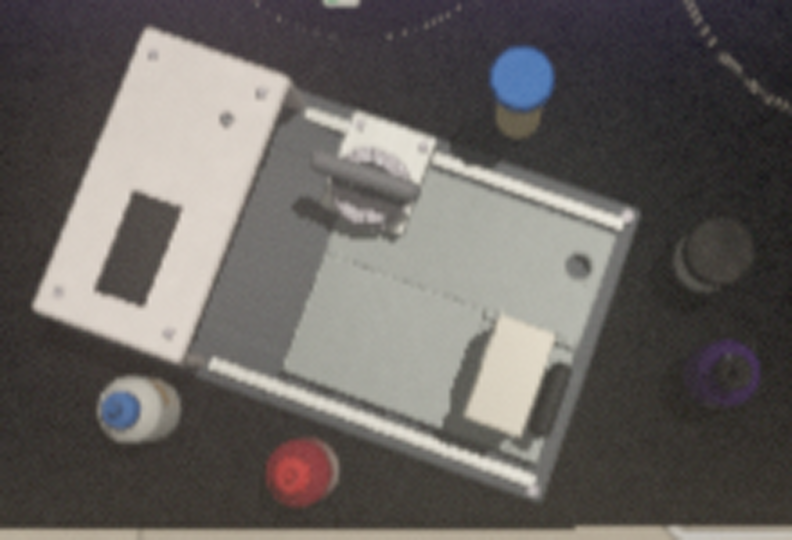

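View pics/side0c.png

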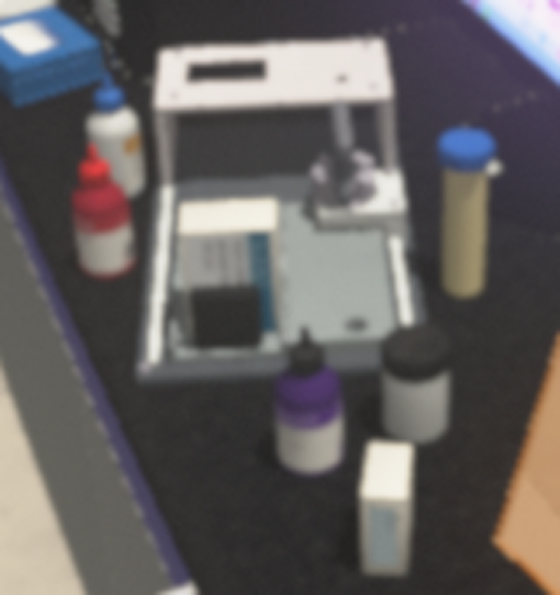

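```bash
cat > h.py <<'E'
import numpy as np,cv2
from workcell import arm
from scipy.spatial.transform import Rotation as Ro
def ray(n,px,z):
    m=arm.camera_model(n);u=cv2.undistortPoints(np.array(px,float).reshape(-1,1,2),m['camera_matrix'],m['dist_coeffs'])[:,0]
    C=-m['R'].T@m['t'];d=np.c_[u,np.ones(len(u))]@m['R'];z=np.broadcast_to(z,len(u))
    return C+d*((z-C[2])/d[:,2])[:,None]
def proj(n,X):
    m=arm.camera_model(n);return cv2.projectPoints(np.array(X,float).reshape(-1,3),cv2.Rodrigues(m['R'])[0],m['t'],m['camera_matrix'],m['dist_coeffs'])[0][:,0]
def fit(A,B):
    a=A.mean(0);b=B.mean(0);P=A-a;Q=B-b
    th=np.arctan2((P[:,0]*Q[:,1]-P[:,1]*Q[:,0]).sum(),(P*Q).sum());R=np.array([[np.cos(th),-np.sin(th)],[np.sin(th),np.cos(th)]])
    return th,b-R@a,(A@R.T+(b-R@a)-B)*1000
E
python3 - <<'E'
from h import *
# corners
c=np.array([[150,28],[290,78],[183,362],[35,308]])/3.6+[155,165]
A=np.array([[120,150],[120,60],[-52,60],[-52,150]])/1000
W=ray('top',c-.36,.083)[:,:2]; print(fit(A,W))
c2=np.array([[638,212],[545,498]])/3.6+[155,165]
W2=ray('top',c2-.36,.010)[:,:2]; A2=np.array([[127,-156],[-59,-156]])/1000
print(fit(np.r_[A,A2],np.r_[W,W2]))
cs=np.array([[155,107],[393,100],[155,48],[387,40]])/3.5+[170,145]
AA=np.array([[-52,60],[120,60],[-52,150],[120,150]])/1000
print(fit(AA,ray('side',cs-.36,.083)[:,:2]))
E
```

```text
(np.float64(-0.3494291998777111), array([ 0.49592945, -0.00123169]), array([[ 1.7351515 ,  1.57692814],
       [ 0.69454116, -2.47778588],
       [-1.65402172, -0.23679797],
       [-0.77567094,  1.13765572]]))
(np.float64(-0.3463745080382988), array([ 4.96420007e-01, -4.59746893e-04]), array([[ 1.919925  ,  2.84968705],
       [ 1.13776625, -1.29875511],
       [-1.38992152,  0.44830308],
       [-0.77002234,  1.91648491],
       [ 2.46494385, -4.37859949],
       [-3.36269124,  0.46287955]]))
(np.float64(-0.36841980346771963), array([ 0.4923468 , -0.00191454]), array([[-1.80034469,  2.2320414 ],
       [ 1.21471836,  3.87726903],
       [ 3.24368374, -4.32975638],
       [-2.65805741, -1.77955405]]))
```

```bash
python3 - <<'E'
from h import *
def hull(n,box):
    im=cv2.imread(f'pics/{n}0.png');x0,y0,x1,y1=box
    g=im[y0:y1,x0:x1].min(2);g=cv2.resize(g,None,fx=4,fy=4,interpolation=cv2.INTER_CUBIC)
    m=(g>(125 if n=='top' else 150)).astype(np.uint8)
    cs=max(cv2.findContours(m,cv2.RETR_EXTERNAL,cv2.CHAIN_APPROX_NONE)[0],key=cv2.contourArea)
    h=cv2.convexHull(cs)
    q=cv2.approxPolyN(cs,4).reshape(-1,2)
    return (q+.5)/4-.5+[x0,y0],g.max(),np.median(g)
for n,b in(('top',(160,168,242,270)),('side',(205,150,290,185))):
    q,_,_=hull(n,b);print(n,q.tolist()); print(ray(n,q,.083)[:,:2])
    im=cv2.imread(f'pics/{n}0.png')
    for th,o in(((-.352),(.4955,-.001)),):
        R=np.array([[np.cos(th),-np.sin(th)],[np.sin(th),np.cos(th)]])
        f=5 if n=='side' else 4
        x0,y0,w,h=(205,150,120,110) if n=='side' else(160,165,190,145)
        big=cv2.resize(im[y0:y0+h,x0:x0+w],None,fx=f,fy=f,interpolation=cv2.INTER_CUBIC)
        for z,P in((.083,[[120,150],[120,60],[-52,60],[-52,150]]),(.010,[[127,156],[127,-156],[-59,-156],[-59,156]]),(.04,[[61,-26],[121,-26],[121,26],[61,26]]),(.024,[[-37,-51],[37,-51],[37,51],[-37,51]]),(.098,[[-29,-67-16],[29,-67-16],[29,-51],[-29,-51]])):
            X=np.c_[np.array(P)/1000@R.T+o,np.full(4,z)]
            p=((proj(n,X)-[x0,y0]+.5)*f-.5).astype(int)
            cv2.polylines(big,[p.reshape(-1,1,2)],True,(0,255,0),1)
        cv2.imwrite(f'pics/{n}_ov.png',big)
E
```

```text
top [[236.125, 186.125], [204.875, 266.125], [162.875, 250.375], [194.875, 171.625]]
[[0.62888959 0.01464439]
 [0.46744553 0.07432521]
 [0.4988545  0.15934613]
 [0.65999754 0.10005154]]
side [[282.125, 172.875], [213.125, 176.125], [215.375, 158.375], [279.125, 155.375]]
[[0.62587717 0.00834643]
 [0.46406561 0.06688762]
 [0.49810816 0.15924635]
 [0.66007089 0.10169256]]
```

View pics/top_ov.png

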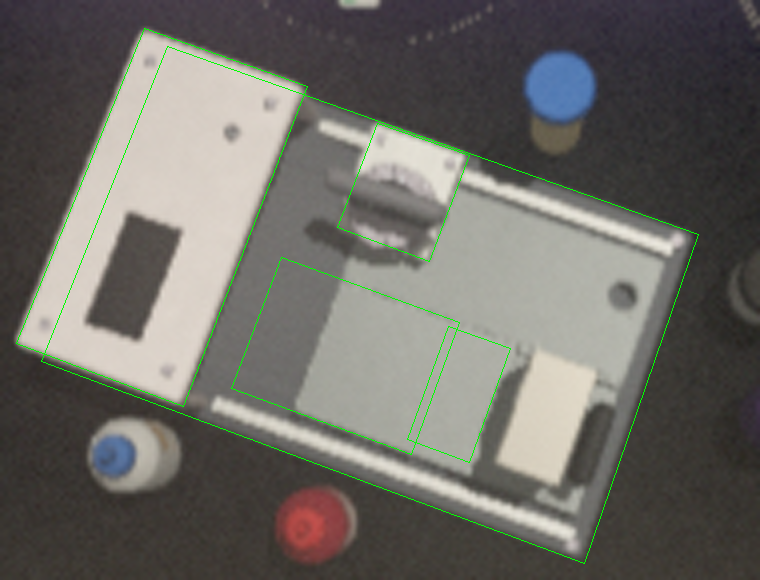

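View pics/side_ov.png

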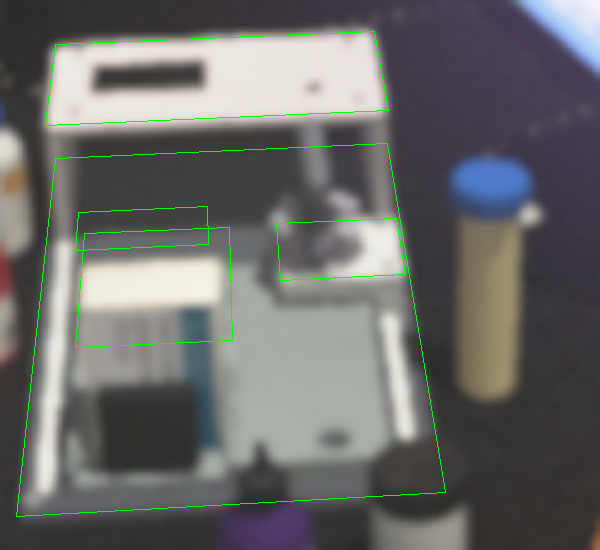

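```bash
cat >> h.py <<'E'
TH=-.352;O=np.array([.4955,-.001]);RR=np.array([[np.cos(TH),-np.sin(TH)],[np.sin(TH),np.cos(TH)]])
def r2w(P): return np.asarray(P)/1000@RR.T+O
def w2r(W): return (np.asarray(W)[...,:2]-O)@RR*1000
E
python3 - <<'E'
from h import *
def T(p): return (np.array(p)+.5)/4-.5+[160,165]
def S(p): return (np.array(p)+.5)/5-.5+[205,150]
r=lambda n,p,z:w2r(ray(n,p,z)).round(1).tolist()
print('deck fwd',r('top',T([[345,265],[297,408]]),.024))
print('hole2',r('top',T([[623,296]]),.022), r('side',S([[333,440]]),.022))
print('cart',r('top',T([[538,345],[597,368],[552,486],[497,460]]),.098))
print('cartS',r('side',S([[82,262],[222,258],[222,305],[80,310]]),.098))
print('gripS',r('side',S([[97,388],[197,380]]),.062))
print('gripT',r('top',T([[604,403],[570,480],[612,420],[580,488]]),.062))
print('handle',r('top',T([[328,180],[445,208],[335,170],[440,220]]),.098))
print('handleS',r('side',S([[312,125],[320,250]]),.098))
im=cv2.imread('pics/top0.png')
for nm,px,z in(('a',T([[313,525]]),.097),('c',T([[112,455]]),.097),('tube',T([[560,86]]),.114)):
  W=ray('top',px,z);print(nm,W.round(3),w2r(W).round(0))
def T3(p): return np.array(p)/3.6+[155,165]
for nm,px,z in(('b',T3([[732,370]]),.097),('case',T3([[720,250]]),.061)):
  W=ray('top',px,z);print(nm,W.round(3),w2r(W).round(0))
E
```

```text
deck fwd [[45.0, 17.5], [-34.7, 14.5]]
hole2 [[80.1, -128.0]] [[79.6, -129.7]]
cart [[35.2, -94.9], [34.5, -125.6], [-26.1, -124.1], [-23.5, -95.0]]
cartS [[-25.8, -92.7], [34.9, -95.0], [34.4, -131.8], [-25.1, -130.2]]
gripS [[-20.7, -136.7], [21.9, -134.6]]
gripT [[21.3, -135.8], [-20.6, -132.4], [14.7, -142.4], [-22.7, -138.5]]
handle [[76.6, 30.3], [83.1, -29.1], [82.4, 28.9], [76.6, -28.8]]
handleS [[79.9, 21.0], [77.7, -92.3]]
a [[0.41  0.006 0.097]] [[-83. -22.]]
c [[0.444 0.105 0.097]] [[-85.  81.]]
tube [[ 0.621 -0.114  0.114]] [[157. -63.]]
b [[ 0.463 -0.226  0.097]] [[  47. -223.]]
case [[ 0.531 -0.227  0.061]] [[ 111. -200.]]
```

```bash
cat >> h.py <<'E'
def go(rx,ry,z,ang=0.0,w=None):
    """reader mm target, z in m, ang = tool-y angle relative to reader +x (rad, ccw)"""
    s=arm.sense();q=s['tcp_rot'];R=Ro.from_quat([q[1],q[2],q[3],q[0]])
    p=r2w([rx,ry]) if w is None else np.array(w)
    d=R.inv().apply(np.r_[p,z]-s['position'])*100
    a=TH+ang;y=np.array([np.cos(a),np.sin(a),0]);zz=np.array([0,0,-1.]);x=np.cross(y,zz)
    rv=(R.inv()*Ro.from_matrix(np.c_[x,y,zz])).as_rotvec()
    print('d cm',d.round(2),'turn',rv.round(3),'| now',w2r(s['position']).round(1),s['position'][2].round(4),'F(reader)',np.r_[s['force'][:2]@RR,s['force'][2]].round(1),'w',round(s['width'],4),'t',s['t'])
E
python3 -c "
from h import *
go(0,0,.19,w=[.40,.12]); go(4,-150,.19)"
```

```text
d cm [-36.22 -39.17   0.34] turn [-1.000e-03  1.000e-03  1.693e+00] | now [-538.6  425.3] 0.1927 F(reader) [ 0.3 -0.  -0.2] w 0.0855 t 0.1
d cm [-46.84 -63.71   0.38] turn [-1.000e-03  1.000e-03  1.693e+00] | now [-538.6  425.3] 0.1927 F(reader) [ 0.3 -0.  -0.2] w 0.0855 t 0.1
```

step_arm(
  targets=[
    {"gripper": 0,"dx": -3.4,"dy": -3.7,"dz": 0,"az": 0.14},
    {"gripper": 0,"dx": -6.8,"dy": -7.4,"dz": 0,"az": 0.28},
    {"gripper": 0,"dx": -10.2,"dy": -11,"dz": 0,"az": 0.42},
    {"gripper": 0,"dx": -13.6,"dy": -14.7,"dz": 0,"az": 0.56},
    {"gripper": 0,"dx": -17,"dy": -18.4,"dz": 0,"az": 0.7},
  ],
  grip_force=40,
)

```text
$.targets[0]: bad value
```

```bash
python3 -c "
from h import *
go(0,0,.19,w=[.40,.12]); go(4,-150,.19)"
```

```text
d cm [-36.22 -39.17   0.34] turn [-1.000e-03  1.000e-03  1.693e+00] | now [-538.6  425.3] 0.1927 F(reader) [ 0.3 -0.  -0.2] w 0.0855 t 0.1
d cm [-46.84 -63.71   0.38] turn [-1.000e-03  1.000e-03  1.693e+00] | now [-538.6  425.3] 0.1927 F(reader) [ 0.3 -0.  -0.2] w 0.0855 t 0.1
```

step_arm(
  targets=[
    {"gripper": 0,"dx": -3.4,"dy": -3.7,"dz": 0,"ax": 0,"ay": 0,"az": 0.14},
    {"gripper": 0,"dx": -6.8,"dy": -7.4,"dz": 0,"ax": 0,"ay": 0,"az": 0.28},
    {"gripper": 0,"dx": -10.2,"dy": -11,"dz": 0,"ax": 0,"ay": 0,"az": 0.42},
    {"gripper": 0,"dx": -13.6,"dy": -14.7,"dz": 0,"ax": 0,"ay": 0,"az": 0.56},
    {"gripper": 0,"dx": -17,"dy": -18.4,"dz": 0,"ax": 0,"ay": 0,"az": 0.7},
  ],
  grip_force=40,
)

```text
t: 0.6
position: [0.2604, 0.3649, 0.1933]
tcp_rot: [0.0, 0.451, 0.893, -0.0]
force: [0.1, 0.1, 0.5]
width: 0.0119
```

```bash
python3 -c "
from h import *
go(0,0,.19,w=[.40,.12]); go(4,-150,.19)"
```

```text
d cm [-28.    -3.32   0.34] turn [-0.     0.     0.988] | now [-346.8  262.5] 0.1933 F(reader) [0.  0.1 0.5] w 0.0119 t 0.6
d cm [-51.99 -15.12   0.35] turn [-0.     0.     0.988] | now [-346.8  262.5] 0.1933 F(reader) [0.  0.1 0.5] w 0.0119 t 0.6
```

step_arm(
  targets=[
    {"gripper": 0,"dx": -4,"dy": -0.5,"dz": 0,"ax": 0,"ay": 0,"az": 0.14},
    {"gripper": 0,"dx": -8.5,"dy": -1,"dz": 0,"ax": 0,"ay": 0,"az": 0.28},
    {"gripper": 0,"dx": -13,"dy": -1.5,"dz": 0,"ax": 0,"ay": 0,"az": 0.42},
    {"gripper": 0,"dx": -17.5,"dy": -2,"dz": 0,"ax": 0,"ay": 0,"az": 0.56},
    {"gripper": 0,"dx": -22,"dy": -2.6,"dz": 0,"ax": 0,"ay": 0,"az": 0.7},
  ],
)

```text
t: 1.1
position: [0.3712, 0.1732, 0.1935]
tcp_rot: [-0.0, 0.73, 0.684, -0.0]
force: [1.3, -0.0, 0.9]
width: -0.0
```

```bash
python3 -c "
from h import *
go(4,-150,.19)"
```

```text
d cm [-31.08   9.66   0.35] turn [-0.    -0.     0.287] | now [-176.8  120.7] 0.1935 F(reader) [1.2 0.4 0.9] w -0.0 t 1.1
```

step_arm(
  targets=[
    {"gripper": 0,"dx": -4.5,"dy": 1.4,"dz": 0,"ax": 0,"ay": 0,"az": 0.1},
    {"gripper": 0,"dx": -9,"dy": 2.8,"dz": 0,"ax": 0,"ay": 0,"az": 0.2},
    {"gripper": 0,"dx": -13.5,"dy": 4.2,"dz": 0,"ax": 0,"ay": 0,"az": 0.287},
    {"gripper": 0,"dx": -18,"dy": 5.6,"dz": 0,"ax": 0,"ay": 0,"az": 0.287},
    {"gripper": 0,"dx": -22.5,"dy": 7,"dz": 0,"ax": 0,"ay": 0,"az": 0.287},
  ],
)

```text
t: 1.6
position: [0.4273, -0.0558, 0.1935]
tcp_rot: [-0.0, 0.818, 0.575, 0.0]
force: [0.4, 0.8, 0.7]
width: 0.0002
```

```bash
python3 -c "
from h import *
go(4,-150,.088)"
```

```text
d cm [-7.54  4.87 10.55] turn [-0.    -0.     0.006] | now [-45.2 -74.9] 0.1935 F(reader) [0.2 0.9 0.7] w 0.0002 t 1.6
```

step_arm(
  targets=[
    {"gripper": 0,"dx": -3.8,"dy": 2.5,"dz": 0,"ax": 0,"ay": 0,"az": 0.006},
    {"gripper": 0,"dx": -7.8,"dy": 4.9,"dz": 0,"ax": 0,"ay": 0,"az": 0.006},
    {"gripper": 0,"dx": -7.8,"dy": 4.9,"dz": 4,"ax": 0,"ay": 0,"az": 0.006},
    {"gripper": 0,"dx": -7.8,"dy": 4.9,"dz": 8,"ax": 0,"ay": 0,"az": 0.006},
    {"gripper": 0,"dx": -7.8,"dy": 4.9,"dz": 10.6,"ax": 0,"ay": 0,"az": 0.006},
  ],
)

```text
t: 2.1
position: [0.4455, -0.1439, 0.0841]
tcp_rot: [-0.002, 0.82, 0.572, -0.001]
force: [0.5, 0.3, 0.8]
width: -0.0004
```

```bash
python3 - <<'E'
from h import *
for n,b in(('top',(155,165,220,150)),('side',(170,145,170,170))):
    im=arm.camera(n);x,y,w,h=b;cv2.imwrite(f'pics/{n}1.png',cv2.resize(im[y:y+h,x:x+w],None,fx=3.4,fy=3.4,interpolation=cv2.INTER_CUBIC))
go(4,-110,.088)
E
```

```text
d cm [ 4.09  0.32 -0.54] turn [-0.009 -0.    -0.   ] | now [   0.7 -150.9] 0.0826 F(reader) [0.  0.4 0.2] w -0.0002 t 2.2
```

View pics/top1.png

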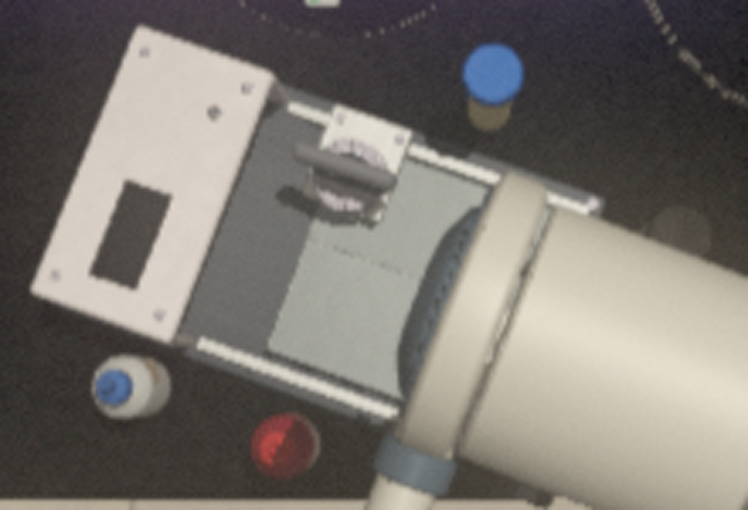

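View pics/side1.png

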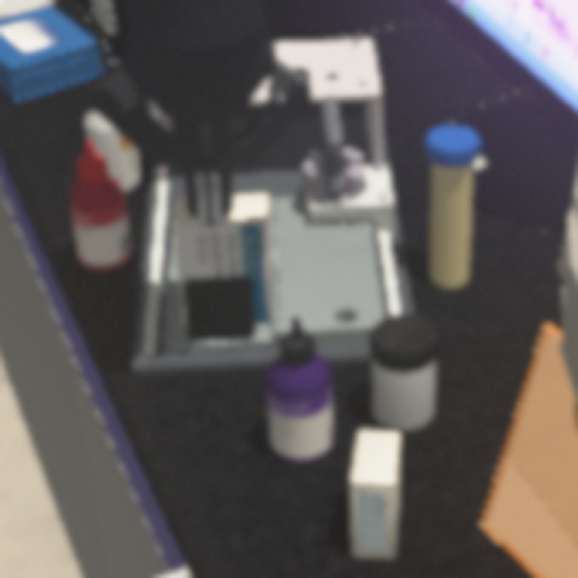

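step_arm(
  targets=[
    {"gripper": 0,"dx": 0.5,"dy": 0.3,"dz": -0.5,"ax": -0.009,"ay": 0,"az": 0},
    {"gripper": 0,"dx": 1,"dy": 0.3,"dz": -0.5,"ax": -0.009,"ay": 0,"az": 0},
    {"gripper": 0,"dx": 1.5,"dy": 0.3,"dz": -0.5,"ax": -0.009,"ay": 0,"az": 0},
    {"gripper": 0,"dx": 2,"dy": 0.3,"dz": -0.5,"ax": -0.009,"ay": 0,"az": 0},
    {"gripper": 0,"dx": 2.3,"dy": 0.3,"dz": -0.5,"ax": -0.009,"ay": 0,"az": 0},
  ],
)

```text
t: 2.7
position: [0.4583, -0.1226, 0.0936]
tcp_rot: [0.004, 0.82, 0.573, 0.003]
force: [0.6, -0.1, 0.2]
width: -0.0002
```

step_arm(
  targets=[
    {"gripper": 0,"dx": 0.2,"dy": 0,"dz": 0,"ax": 0,"ay": 0,"az": 0},
    {"gripper": 0,"dx": 0.4,"dy": 0,"dz": 0,"ax": 0,"ay": 0,"az": 0},
    {"gripper": 0,"dx": 0.6,"dy": 0,"dz": 0,"ax": 0,"ay": 0,"az": 0},
    {"gripper": 0,"dx": 0.8,"dy": 0,"dz": 0,"ax": 0,"ay": 0,"az": 0},
    {"gripper": 0,"dx": 1,"dy": 0,"dz": 0,"ax": 0,"ay": 0,"az": 0},
  ],
)

```text
t: 3.2
position: [0.4612, -0.1138, 0.0927]
tcp_rot: [0.004, 0.82, 0.572, 0.003]
force: [-0.4, 0.2, -0.2]
width: 0.0002
```

```bash
cat >> h.py <<'E'
def look(k,names=('top','side')):
    for n,b in(('top',(155,165,220,150)),('side',(190,145,130,120))):
        if n in names:
            im=arm.camera(n);x,y,w,h=b;f=3.4 if n=='top' else 4.5
            cv2.imwrite(f'pics/{n}{k}.png',cv2.resize(im[y:y+h,x:x+w],None,fx=f,fy=f,interpolation=cv2.INTER_CUBIC))
E
python3 -c "
from h import *
look(2,['side']);go(4,-95,.088)"
```

```text
d cm [ 2.24 -0.28  0.47] turn [ 0.009 -0.     0.   ] | now [   6.7 -117.4] 0.0927 F(reader) [0.3 0.2 0.1] w -0.0001 t 3.25
```

View pics/side2.png

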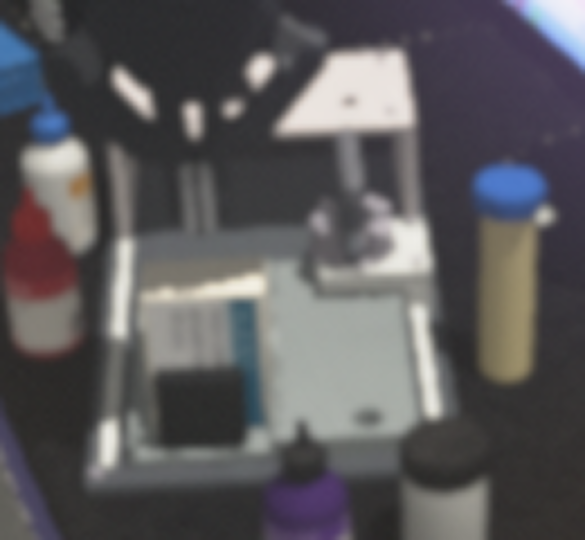

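```bash
python3 -c "
from h import *
p=lambda x,y,z:((proj('side',np.r_[r2w([x,y]),z])[0]-[190,145])*4.5).round(0)
print(p(6.7,-117.4,.0927),p(6.7,-126,.098),p(-25,-126,.098),p(-25,-95,.098))
s=arm.sense();print(s)
m=arm.camera_model('side');q=s['position'];
"; python3 - <<'E'
import cv2;E=1
E
```

```text
[207. 291.] [206. 291.] [138. 295.] [141. 259.]
{'t': 3.25, 'joints': array([-3.12853847e-01, -2.56212906e-01,  1.73771908e+00, -1.67487063e-04,
        1.65113851e+00,  3.91132911e-02]), 'qd': array([-0.00314131,  0.00015393,  0.00054717, -0.00177948, -0.00018251,
       -0.01083546]), 'effort': array([-3.83809833e-01, -3.05688572e+01, -4.18369853e+01, -1.22155147e-01,
       -4.83670318e-02, -1.89734594e-02]), 'position': array([ 0.46131856, -0.11355775,  0.09274056]), 'tcp_rot': array([0.00361604, 0.81997909, 0.57237599, 0.00263584]), 'force': array([0.35278167, 0.07606598, 0.05832561]), 'ft_torque': array([-0.06812582,  0.00949818, -0.02498589]), 'width': -0.00010147957118436465}
```

```bash
python3 -c "
from h import *
print(proj('side',[.4455,-.1425,.0826]),proj('side',[.4613,-.1136,.0927]))
print('seen2',190+200/4.5,145+232/4.5)
look(3)
"
```

```text
[[233.83205945 222.41609541]] [[236.03616149 209.59692983]]
seen2 234.44444444444446 196.55555555555554
```

View pics/side3.png

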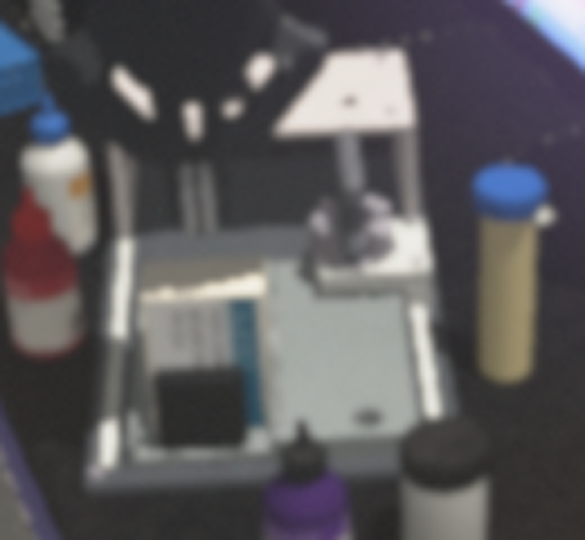

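View pics/top3.png

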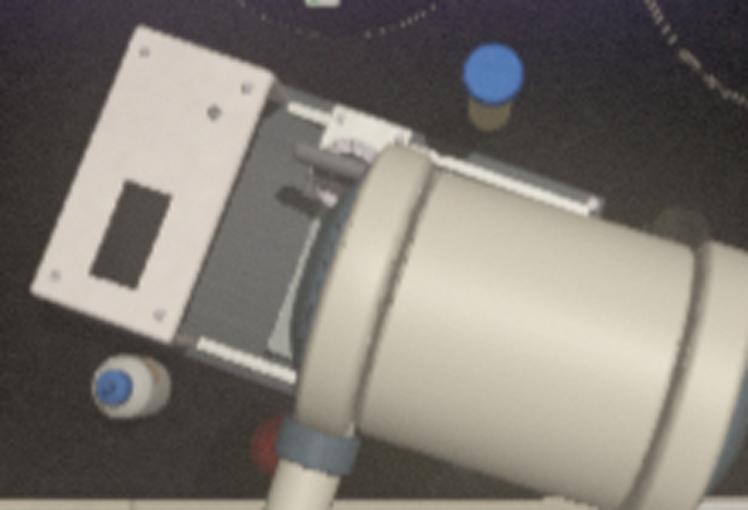

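```bash
python3 - <<'E'
from h import *
im=arm.camera('side')[165:225,205:270]
im=np.clip(im.astype(float)*1.8+10,0,255).astype(np.uint8)
cv2.imwrite('pics/s4.png',cv2.resize(im,None,fx=9,fy=9,interpolation=cv2.INTER_NEAREST))
E
```

```text
(no output)
```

View pics/s4.png

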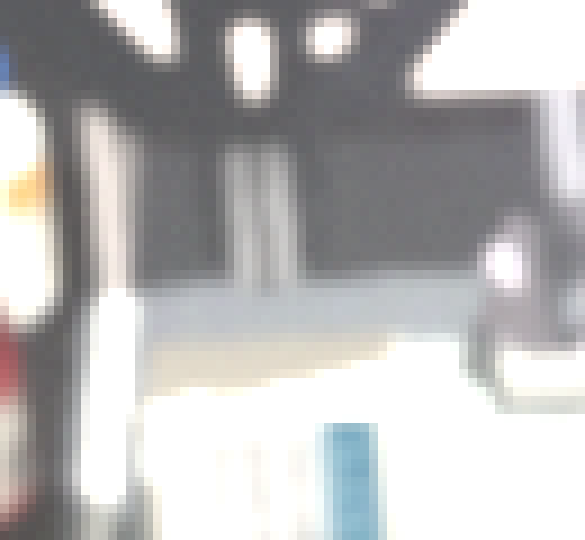

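step_arm(
  targets=[
    {"gripper": 0,"dx": -1.2,"dy": -0.2,"dz": 0,"ax": 0.009,"ay": 0,"az": 0},
    {"gripper": 0,"dx": -2.4,"dy": -0.2,"dz": 0,"ax": 0.009,"ay": 0,"az": 0},
    {"gripper": 0,"dx": -3.5,"dy": -0.2,"dz": 0,"ax": 0.009,"ay": 0,"az": 0},
    {"gripper": 0,"dx": -3.5,"dy": -0.2,"dz": 1.5,"ax": 0.009,"ay": 0,"az": 0},
    {"gripper": 0,"dx": -3.5,"dy": -0.2,"dz": 2.2,"ax": 0.009,"ay": 0,"az": 0},
  ],
)

```text
t: 3.9
position: [0.4467, -0.1464, 0.0688]
tcp_rot: [-0.001, 0.82, 0.572, -0.0]
force: [1.3, -0.2, -1.3]
width: 0.0
```

```bash
python3 - <<'E'
from h import *
look(5,['side'])
go(4,-150,.07)
s=arm.sense();print(proj('side',s['position']),s['position'])
im=arm.camera('side')[165:235,205:280]
cv2.imwrite('pics/s5.png',cv2.resize(im,None,fx=8,fy=8,interpolation=cv2.INTER_NEAREST))
E
```

```text
d cm [ 0.29  0.05 -0.25] turn [-0.004 -0.    -0.001] | now [   3.5 -152.9] 0.0675 F(reader) [ 0.   0.7 -1.5] w -0.0002 t 3.95
[[235.11266452 229.04190638]] [ 0.44606151 -0.14576702  0.06750711]
```

View pics/s5.png

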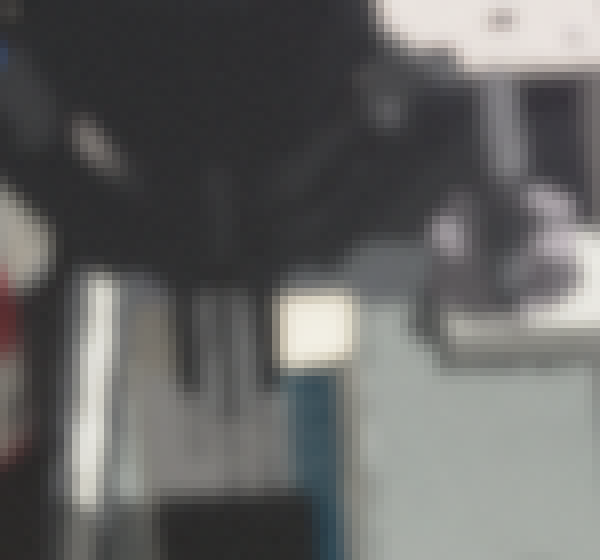

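step_arm(
  targets=[
    {"gripper": 0,"dx": 0.4,"dy": 0,"dz": -0.2,"ax": 0,"ay": 0,"az": 0},
    {"gripper": 0,"dx": 0.8,"dy": 0,"dz": -0.2,"ax": 0,"ay": 0,"az": 0},
    {"gripper": 0,"dx": 1.2,"dy": 0,"dz": -0.2,"ax": 0,"ay": 0,"az": 0},
    {"gripper": 0,"dx": 1.6,"dy": 0,"dz": -0.2,"ax": 0,"ay": 0,"az": 0},
    {"gripper": 0,"dx": 2,"dy": 0,"dz": -0.2,"ax": 0,"ay": 0,"az": 0},
  ],
)

```text
t: 4.5
position: [0.4546, -0.1268, 0.073]
tcp_rot: [0.0, 0.82, 0.573, 0.0]
force: [-0.2, -0.7, 0.7]
width: -0.0002
```

step_arm(
  targets=[
    {"gripper": 0,"dx": 0.2,"dy": 0,"dz": 0,"ax": 0,"ay": 0,"az": 0},
    {"gripper": 0,"dx": 0.4,"dy": 0,"dz": 0,"ax": 0,"ay": 0,"az": 0},
    {"gripper": 0,"dx": 0.6,"dy": 0,"dz": 0,"ax": 0,"ay": 0,"az": 0},
    {"gripper": 0,"dx": 0.8,"dy": 0,"dz": 0,"ax": 0,"ay": 0,"az": 0},
    {"gripper": 0,"dx": 1,"dy": 0,"dz": 0,"ax": 0,"ay": 0,"az": 0},
  ],
)

```text
t: 5.0
position: [0.4578, -0.1179, 0.0728]
tcp_rot: [-0.0, 0.82, 0.572, -0.0]
force: [-0.9, 0.8, -0.2]
width: 0.0001
```

```bash
python3 - <<'E'
from h import *
look(6,['side'])
go(4,-100,.07)
E
```

```text
d cm [ 2.24 -0.09  0.27] turn [-0. -0.  0.] | now [   4.9 -122.4] 0.0727 F(reader) [0.1 0.9 0.4] w -0.0002 t 5.05
```

View pics/side6.png

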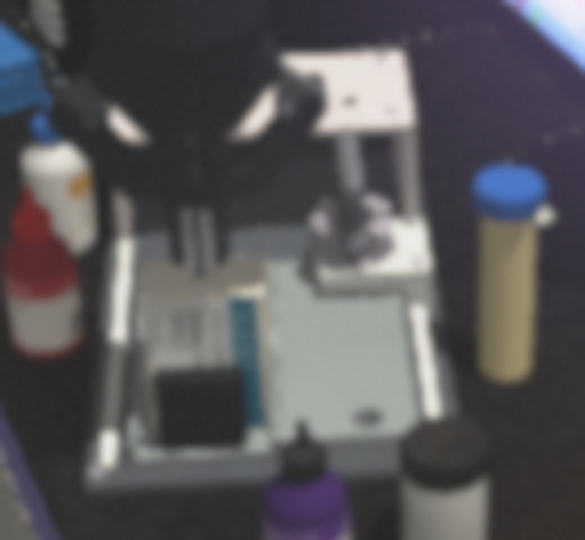

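step_arm(
  targets=[
    {"gripper": 0,"dx": 0,"dy": 0,"dz": 0.1,"ax": 0,"ay": 0,"az": 0},
    {"gripper": 0,"dx": 0,"dy": 0,"dz": 0.2,"ax": 0,"ay": 0,"az": 0},
    {"gripper": 0,"dx": 0,"dy": 0,"dz": 0.3,"ax": 0,"ay": 0,"az": 0},
    {"gripper": 0,"dx": 0,"dy": 0,"dz": 0.3,"ax": 0,"ay": 0,"az": 0},
    {"gripper": 0,"dx": 0,"dy": 0,"dz": 0.4,"ax": 0,"ay": 0,"az": 0},
  ],
)

```text
t: 5.55
position: [0.4578, -0.118, 0.0688]
tcp_rot: [0.0, 0.82, 0.572, 0.0]
force: [-0.1, -0.7, 0.4]
width: 0.0002
```

step_arm(
  targets=[
    {"gripper": 0,"dx": 0,"dy": 0,"dz": 0.1,"ax": 0,"ay": 0,"az": 0},
    {"gripper": 0,"dx": 0,"dy": 0,"dz": 0.15,"ax": 0,"ay": 0,"az": 0},
    {"gripper": 0,"dx": 0,"dy": 0,"dz": 0.2,"ax": 0,"ay": 0,"az": 0},
    {"gripper": 0,"dx": 0,"dy": 0,"dz": 0.25,"ax": 0,"ay": 0,"az": 0},
    {"gripper": 0,"dx": 0,"dy": 0,"dz": 0.3,"ax": 0,"ay": 0,"az": 0},
  ],
)

```text
t: 6.05
position: [0.4578, -0.1179, 0.0657]
tcp_rot: [0.0, 0.82, 0.572, -0.0]
force: [-0.5, 0.0, -0.5]
width: -0.0001
```

```bash
python3 - <<'E'
from h import *
look(7,['side'])
go(4,-100,.07)
E
```

```text
d cm [ 2.28 -0.09 -0.43] turn [-0.  0.  0.] | now [   4.9 -122.8] 0.0657 F(reader) [ 0.3  0.2 -0.4] w 0.0 t 6.1
```

View pics/side7.png

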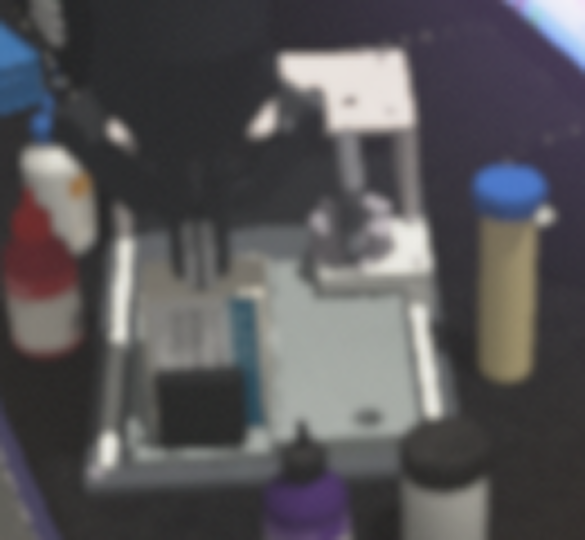

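step_arm(
  targets=[
    {"gripper": 0,"dx": 0,"dy": 0,"dz": 0.05,"ax": 0,"ay": 0,"az": 0},
    {"gripper": 0,"dx": 0,"dy": 0,"dz": 0.1,"ax": 0,"ay": 0,"az": 0},
    {"gripper": 0,"dx": 0,"dy": 0,"dz": 0.15,"ax": 0,"ay": 0,"az": 0},
    {"gripper": 0,"dx": 0,"dy": 0,"dz": 0.2,"ax": 0,"ay": 0,"az": 0},
    {"gripper": 0,"dx": 0,"dy": 0,"dz": 0.2,"ax": 0,"ay": 0,"az": 0},
  ],
)

```text
t: 6.6
position: [0.4577, -0.1179, 0.0637]
tcp_rot: [-0.0, 0.82, 0.572, -0.0]
force: [1.0, 0.1, -0.7]
width: -0.0
```

```bash
python3 - <<'E'
from h import *
print(proj('side',[[*r2w([5,-123]),.0637],[*r2w([5,-123]),.098],[*r2w([5,-133]),.098]]))
E
```

```text
[[236.11397348 222.22134859]
 [235.02135278 208.99257287]
 [234.9539707  211.62771799]]
```

step_arm(
  targets=[
    {"gripper": 0,"dx": 0,"dy": 0,"dz": 0.05,"ax": 0,"ay": 0,"az": 0},
    {"gripper": 0,"dx": 0,"dy": 0,"dz": 0.1,"ax": 0,"ay": 0,"az": 0},
    {"gripper": 0,"dx": 0,"dy": 0,"dz": 0.15,"ax": 0,"ay": 0,"az": 0},
    {"gripper": 0,"dx": 0,"dy": 0,"dz": 0.2,"ax": 0,"ay": 0,"az": 0},
    {"gripper": 0,"dx": 0,"dy": 0,"dz": 0.25,"ax": 0,"ay": 0,"az": 0},
  ],
)

```text
t: 7.1
position: [0.4578, -0.1179, 0.0612]
tcp_rot: [0.0, 0.82, 0.572, -0.0]
force: [0.1, -0.1, 0.3]
width: 0.0002
```

```bash
python3 - <<'E'
from h import *
go(4,-100,.07)
im=arm.camera('side')[165:235,205:280]
cv2.imwrite('pics/s8.png',cv2.resize(im,None,fx=8,fy=8,interpolation=cv2.INTER_NEAREST))
E
```

```text
d cm [ 2.28 -0.09 -0.88] turn [ 0.  0. -0.] | now [   4.9 -122.8] 0.0612 F(reader) [ 0.2 -0.1  0.3] w 0.0002 t 7.1
```

View pics/s8.png

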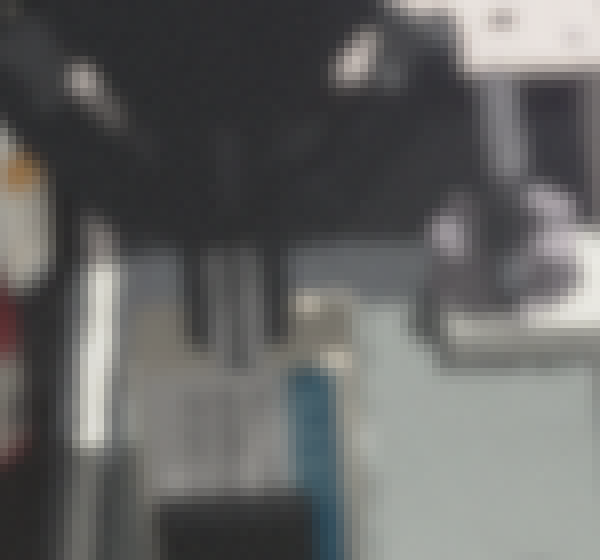

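step_arm(
  targets=[
    {"gripper": 0,"dx": 0,"dy": 0,"dz": 0.05,"ax": 0,"ay": 0,"az": 0},
    {"gripper": 0,"dx": 0,"dy": 0,"dz": 0.1,"ax": 0,"ay": 0,"az": 0},
    {"gripper": 0,"dx": 0,"dy": 0,"dz": 0.15,"ax": 0,"ay": 0,"az": 0},
    {"gripper": 0,"dx": 0,"dy": 0,"dz": 0.2,"ax": 0,"ay": 0,"az": 0},
    {"gripper": 0,"dx": 0,"dy": 0,"dz": 0.25,"ax": 0,"ay": 0,"az": 0},
  ],
)

```text
t: 7.65
position: [0.4581, -0.1182, 0.0604]
tcp_rot: [0.001, 0.82, 0.572, 0.0]
force: [-4.1, 0.2, 11.1]
width: -0.0001
```

```bash
python3 - <<'E'
from h import *
go(4,-100,.07)
im=arm.camera('side')[165:235,205:280]
cv2.imwrite('pics/s9.png',cv2.resize(im,None,fx=8,fy=8,interpolation=cv2.INTER_NEAREST))
E
```

```text
d cm [ 2.29 -0.12 -0.96] turn [0.001 0.    0.   ] | now [   5.3 -122.9] 0.0604 F(reader) [-3.9 -1.3 11.1] w -0.0001 t 7.65
```

View pics/s9.png

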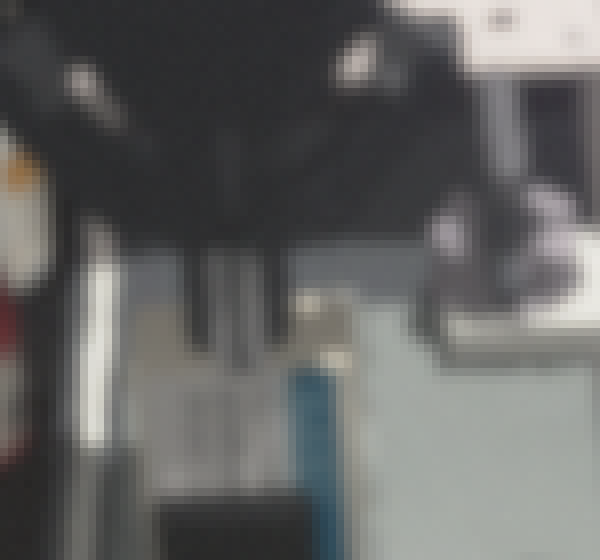

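step_arm(
  targets=[
    {"gripper": 0,"dx": 0,"dy": 0,"dz": -0.6,"ax": 0,"ay": 0,"az": 0},
    {"gripper": 0,"dx": -1,"dy": 0,"dz": -0.8,"ax": 0,"ay": 0,"az": 0},
    {"gripper": 0,"dx": -2.1,"dy": 0,"dz": -0.8,"ax": 0,"ay": 0,"az": 0},
    {"gripper": 0,"dx": -3.2,"dy": 0,"dz": -0.4,"ax": 0,"ay": 0,"az": 0},
    {"gripper": 0,"dx": -3.2,"dy": 0,"dz": 1.2,"ax": 0,"ay": 0,"az": 0},
  ],
)

```text
t: 8.2
position: [0.4472, -0.15, 0.0475]
tcp_rot: [0.001, 0.821, 0.571, 0.001]
force: [0.7, -0.4, -0.2]
width: -0.0001
```

step_arm(
  targets=[
    {"gripper": 0,"dx": 0.3,"dy": 0,"dz": 0,"ax": 0,"ay": 0,"az": 0},
    {"gripper": 0,"dx": 0.6,"dy": 0,"dz": 0,"ax": 0,"ay": 0,"az": 0},
    {"gripper": 0,"dx": 1,"dy": 0,"dz": 0,"ax": 0,"ay": 0,"az": 0},
    {"gripper": 0,"dx": 1.4,"dy": 0,"dz": 0,"ax": 0,"ay": 0,"az": 0},
    {"gripper": 0,"dx": 1.8,"dy": 0,"dz": 0,"ax": 0,"ay": 0,"az": 0},
  ],
)

```text
t: 8.7
position: [0.4534, -0.1306, 0.0472]
tcp_rot: [0.0, 0.82, 0.573, 0.0]
force: [0.4, -0.7, 1.5]
width: -0.0001
```

```bash
python3 - <<'E'
from h import *
go(4,-100,.045)
look(10,['side'])
E
```

```text
d cm [ 3.61 -0.12  0.22] turn [0.001 0.    0.001] | now [   5.2 -136.1] 0.0472 F(reader) [ 0.6 -0.6  1.5] w -0.0001 t 8.7
```

View pics/side10.png

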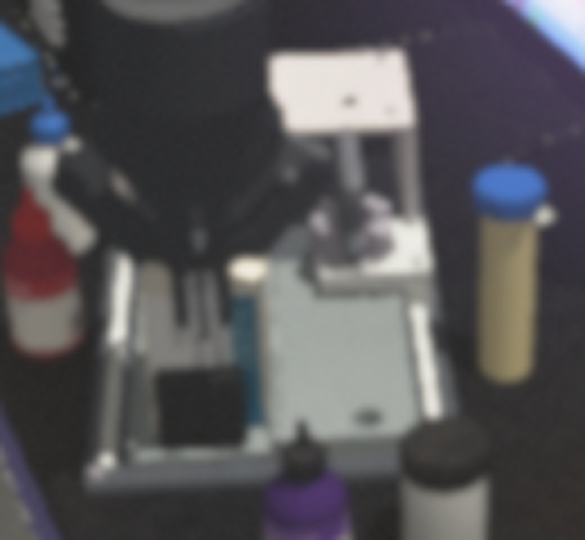

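step_arm(
  targets=[
    {"gripper": 0,"dx": 0.3,"dy": 0,"dz": 0,"ax": 0,"ay": 0,"az": 0},
    {"gripper": 0,"dx": 0.6,"dy": 0,"dz": 0,"ax": 0,"ay": 0,"az": 0},
    {"gripper": 0,"dx": 0.9,"dy": 0,"dz": 0,"ax": 0,"ay": 0,"az": 0},
    {"gripper": 0,"dx": 1.2,"dy": 0,"dz": 0,"ax": 0,"ay": 0,"az": 0},
    {"gripper": 0,"dx": 1.5,"dy": 0,"dz": 0,"ax": 0,"ay": 0,"az": 0},
  ],
)

```text
t: 9.25
position: [0.4582, -0.1167, 0.0467]
tcp_rot: [-0.0, 0.82, 0.572, 0.0]
force: [-0.6, -0.2, 0.4]
width: -0.0002
```

step_arm(
  targets=[
    {"gripper": 0,"dx": 0.3,"dy": 0,"dz": 0,"ax": 0,"ay": 0,"az": 0},
    {"gripper": 0,"dx": 0.6,"dy": 0,"dz": 0,"ax": 0,"ay": 0,"az": 0},
    {"gripper": 0,"dx": 0.8,"dy": 0,"dz": 0,"ax": 0,"ay": 0,"az": 0},
    {"gripper": 0,"dx": 1,"dy": 0,"dz": 0,"ax": 0,"ay": 0,"az": 0},
    {"gripper": 0,"dx": 1.2,"dy": 0,"dz": 0,"ax": 0,"ay": 0,"az": 0},
  ],
)

```text
t: 9.75
position: [0.4623, -0.1055, 0.0467]
tcp_rot: [-0.0, 0.82, 0.572, 0.0]
force: [-0.0, 0.1, 0.4]
width: 0.0002
```

```bash
python3 - <<'E'
from h import *
go(4,-100,.045)
look(11,['side'])
E
```

```text
d cm [ 0.96 -0.09  0.17] turn [-0. -0.  0.] | now [   4.9 -109.6] 0.0467 F(reader) [-0.1  0.   0.4] w 0.0002 t 9.75
```

View pics/side11.png

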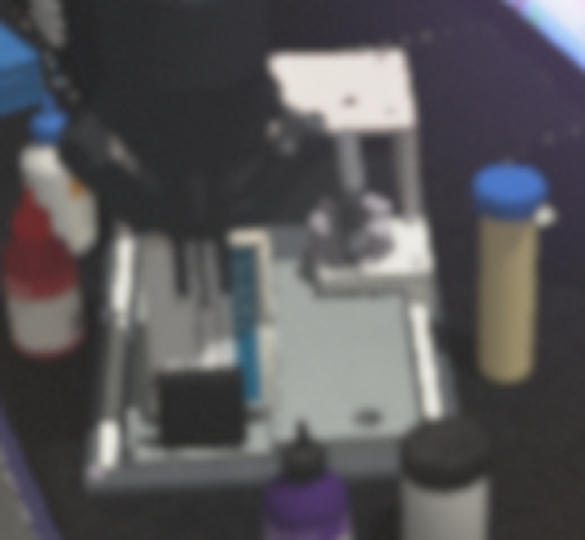

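step_arm(
  targets=[
    {"gripper": 0,"dx": 0.2,"dy": 0,"dz": 0,"ax": 0,"ay": 0,"az": 0},
    {"gripper": 0,"dx": 0.4,"dy": 0,"dz": 0,"ax": 0,"ay": 0,"az": 0},
    {"gripper": 0,"dx": 0.6,"dy": 0,"dz": 0,"ax": 0,"ay": 0,"az": 0},
    {"gripper": 0,"dx": 0.8,"dy": 0,"dz": 0,"ax": 0,"ay": 0,"az": 0},
    {"gripper": 0,"dx": 1,"dy": 0,"dz": 0,"ax": 0,"ay": 0,"az": 0},
  ],
)

```text
t: 10.3
position: [0.4658, -0.0962, 0.0468]
tcp_rot: [0.0, 0.82, 0.572, 0.0]
force: [0.2, 0.3, 0.5]
width: -0.0002
```

step_arm(
  targets=[
    {"gripper": 0,"dx": 0.2,"dy": 0,"dz": 0,"ax": 0,"ay": 0,"az": 0},
    {"gripper": 0,"dx": 0.4,"dy": 0,"dz": 0,"ax": 0,"ay": 0,"az": 0},
    {"gripper": 0,"dx": 0.6,"dy": 0,"dz": 0,"ax": 0,"ay": 0,"az": 0},
    {"gripper": 0,"dx": 0.8,"dy": 0,"dz": 0,"ax": 0,"ay": 0,"az": 0},
    {"gripper": 0,"dx": 1,"dy": 0,"dz": 0,"ax": 0,"ay": 0,"az": 0},
  ],
)

```text
t: 10.8
position: [0.4692, -0.0868, 0.0467]
tcp_rot: [-0.0, 0.82, 0.572, -0.0]
force: [0.8, -0.9, 0.0]
width: 0.0
```

```bash
python3 - <<'E'
from h import *
go(4,-100,.045)
look(12,['side'])
E
```

```text
d cm [-1.04 -0.09  0.17] turn [-0. -0. -0.] | now [  4.9 -89.6] 0.0467 F(reader) [ 1.1 -0.5  0. ] w 0.0 t 10.8
```

View pics/side12.png

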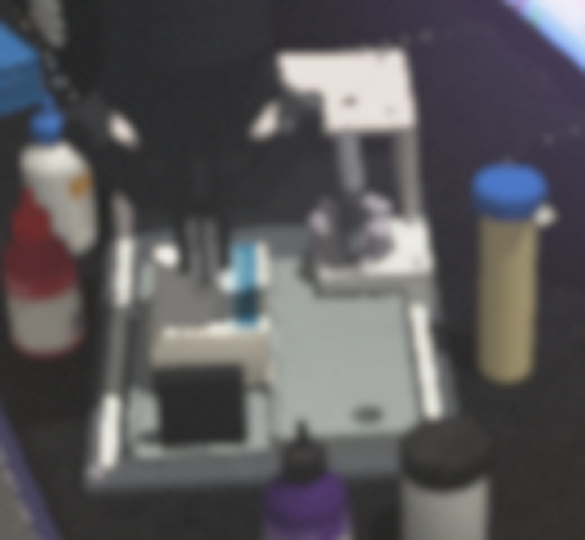

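step_arm(
  targets=[
    {"gripper": 4,"dx": 0,"dy": 0,"dz": -3,"ax": 0,"ay": 0,"az": 0},
    {"gripper": 4,"dx": 0,"dy": 0,"dz": -6.5,"ax": 0,"ay": 0,"az": 0},
    {"gripper": 4,"dx": 3,"dy": 2.5,"dz": -7,"ax": 0,"ay": 0,"az": 0},
    {"gripper": 4,"dx": 6,"dy": 5,"dz": -7,"ax": 0,"ay": 0,"az": 0},
    {"gripper": 4,"dx": 9,"dy": 7.5,"dz": -7,"ax": 0,"ay": 0,"az": 0},
  ],
)

```text
t: 11.35
position: [0.5721, -0.0278, 0.1177]
tcp_rot: [0.001, 0.82, 0.572, 0.001]
force: [-0.3, -1.0, 0.7]
width: 0.0395
```

step_arm(
  targets=[
    {"gripper": 4,"dx": 0,"dy": 0,"dz": 1,"ax": 0,"ay": 0,"az": 0},
    {"gripper": 4,"dx": 0,"dy": 0,"dz": 2,"ax": 0,"ay": 0,"az": 0},
    {"gripper": 4,"dx": 0,"dy": 0,"dz": 2,"ax": 0,"ay": 0,"az": 0},
    {"gripper": 4,"dx": 0,"dy": 0,"dz": 2,"ax": 0,"ay": 0,"az": 0},
    {"gripper": 4,"dx": 0,"dy": 0,"dz": 2,"ax": 0,"ay": 0,"az": 0},
  ],
)

```text
t: 11.85
position: [0.5703, -0.0289, 0.0977]
tcp_rot: [0.0, 0.82, 0.572, 0.0]
force: [-0.8, 0.3, 0.3]
width: 0.0401
```

```bash
python3 - <<'E'
from h import *
go(80,0,.0365)
p=arm.sense()['position']
f=lambda n,s,o,X:((proj(n,X)-o)*s).round(0).tolist()
T=p+[0,0,.0375]
print(f('side',4.5,[190,145],[T,[*r2w([80,-32]),.098],[*r2w([80,32]),.098]]))
look(13)
E
```

```text
d cm [0.04 0.   6.12] turn [ 0.001 -0.    -0.001] | now [79.9 -0.4] 0.0977 F(reader) [-0.8 -0.   0.3] w 0.0401 t 11.85
[[347.0, 90.0], [352.0, 183.0], [346.0, 123.0]]
```

View pics/side13.png

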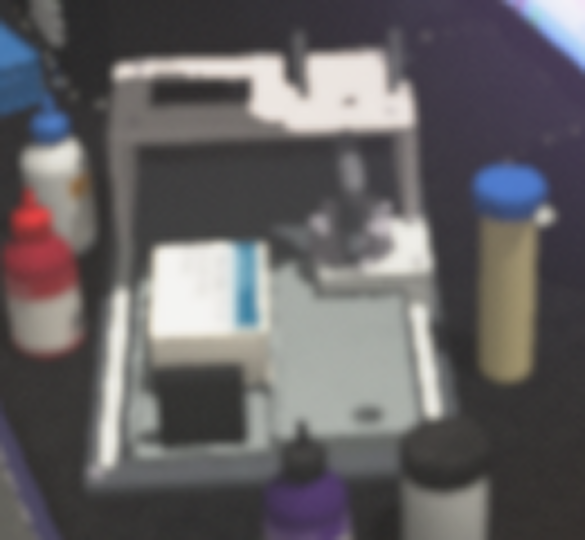

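View pics/top13.png

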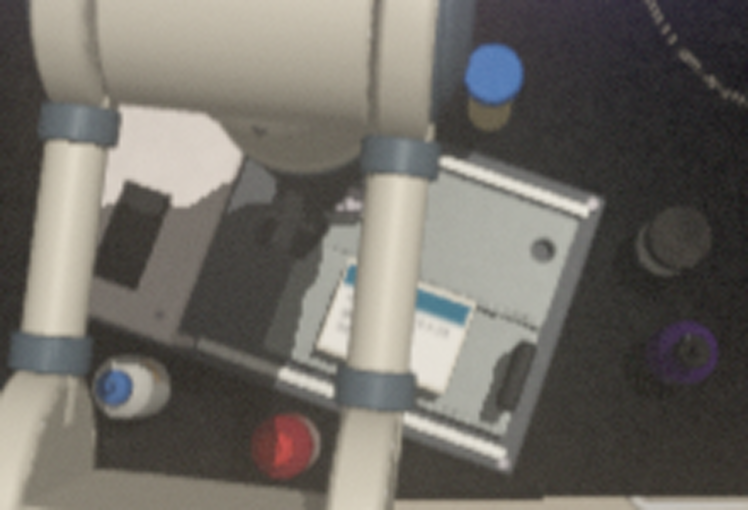

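```bash
python3 - <<'E'
from h import *
im=cv2.resize(arm.camera('side')[160:215,245:300],None,fx=10,fy=10,interpolation=cv2.INTER_CUBIC)
im=np.clip(im.astype(float)*1.3,0,255).astype(np.uint8)
for y,z,x in[(a,b,c) for a in(-32,32) for b in(.08,.098) for c in (74,86)]:
    p=((proj('side',[*r2w([x,y]),z])[0]-[245,160]+.5)*10).astype(int);cv2.circle(im,p,3,(0,255,0),-1)
for x,y,z in((80,-22,.06),(102,0,.06),(58,0,.06),(80,22,.06)):
    p=((proj('side',[*r2w([x,y]),z])[0]-[245,160]+.5)*10).astype(int);cv2.circle(im,p,3,(0,0,255),-1)
cv2.imwrite('pics/s14.png',im)
E
```

```text
(no output)
```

View pics/s14.png

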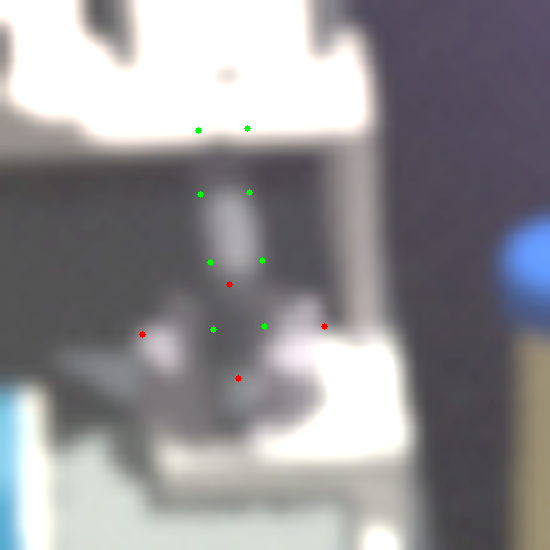

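step_arm(
  targets=[
    {"gripper": 4,"dx": 0,"dy": 0,"dz": 1.5,"ax": 0,"ay": 0,"az": 0},
    {"gripper": 4,"dx": 0,"dy": 0,"dz": 3,"ax": 0,"ay": 0,"az": 0},
    {"gripper": 4,"dx": 0,"dy": 0,"dz": 4.2,"ax": 0,"ay": 0,"az": 0},
    {"gripper": 4,"dx": 0,"dy": 0,"dz": 4.8,"ax": 0,"ay": 0,"az": 0},
    {"gripper": 4,"dx": 0,"dy": 0,"dz": 5,"ax": 0,"ay": 0,"az": 0},
  ],
)

```text
t: 12.5
position: [0.5697, -0.0282, 0.0449]
tcp_rot: [-0.001, 0.82, 0.572, -0.001]
force: [-0.2, 0.5, -0.4]
width: 0.0405
```

step_arm(
  targets=[
    {"gripper": 4,"dx": 0,"dy": 0,"dz": 0.3,"ax": 0,"ay": 0,"az": 0},
    {"gripper": 4,"dx": 0,"dy": 0,"dz": 0.6,"ax": 0,"ay": 0,"az": 0},
    {"gripper": 4,"dx": 0,"dy": 0,"dz": 0.9,"ax": 0,"ay": 0,"az": 0},
    {"gripper": 4,"dx": 0,"dy": 0,"dz": 1.1,"ax": 0,"ay": 0,"az": 0},
    {"gripper": 4,"dx": 0,"dy": 0,"dz": 1.1,"ax": 0,"ay": 0,"az": 0},
  ],
)

```text
t: 13.0
position: [0.5705, -0.0283, 0.0355]
tcp_rot: [-0.0, 0.82, 0.572, -0.0]
force: [0.2, 0.0, 1.0]
width: 0.0399
```

```bash
python3 - <<'E'
from h import *
go(80,0,.0365)
look(15,['side'])
E
```

```text
d cm [-0.02  0.02 -0.1 ] turn [-0.  0. -0.] | now [79.8  0.2] 0.0355 F(reader) [0.2 0.1 1. ] w 0.0399 t 13.0
```

View pics/side15.png

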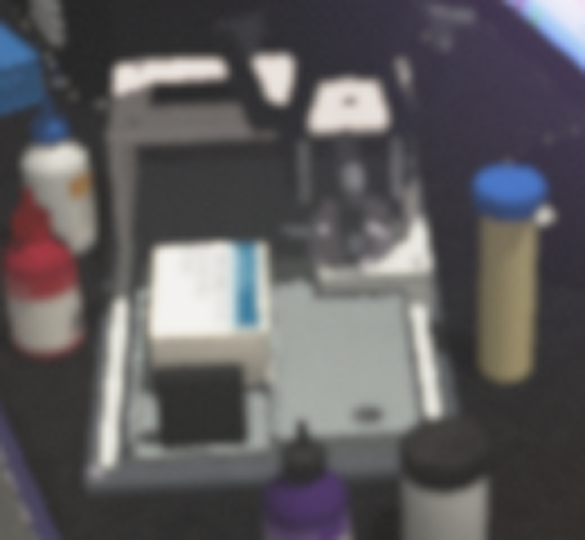

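step_arm(
  targets=[
    {"gripper": 0.5,"dx": 0,"dy": 0,"dz": 0,"ax": 0,"ay": 0,"az": 0},
    {"gripper": 0.5,"dx": 0,"dy": 0,"dz": 0,"ax": 0,"ay": 0,"az": 0},
    {"gripper": 0.5,"dx": 0,"dy": 0,"dz": 0,"ax": 0,"ay": 0,"az": 0},
    {"gripper": 0.5,"dx": 0,"dy": 0,"dz": 0,"ax": 0,"ay": 0,"az": 0},
    {"gripper": 0.5,"dx": 0,"dy": 0,"dz": 0,"ax": 0,"ay": 0,"az": 0},
  ],
  grip_force=70,
)

```text
t: 13.55
position: [0.5706, -0.0283, 0.0362]
tcp_rot: [0.0, 0.82, 0.572, 0.0]
force: [-2.0, 1.0, 2.7]
width: 0.0108
```

step_arm(
  targets=[
    {"gripper": 0.5,"dx": 0,"dy": 0,"dz": -0.2,"ax": 0,"ay": 0,"az": 0},
    {"gripper": 0.5,"dx": 0,"dy": 0,"dz": -0.4,"ax": 0,"ay": 0,"az": 0},
    {"gripper": 0.5,"dx": 0,"dy": 0,"dz": -0.6,"ax": 0,"ay": 0,"az": 0},
    {"gripper": 0.5,"dx": 0,"dy": 0,"dz": -0.8,"ax": 0,"ay": 0,"az": 0},
    {"gripper": 0.5,"dx": 0,"dy": 0,"dz": -1,"ax": 0,"ay": 0,"az": 0},
  ],
)

```text
t: 14.05
position: [0.5704, -0.0283, 0.0454]
tcp_rot: [-0.0, 0.82, 0.572, -0.0]
force: [2.3, 0.2, -5.9]
width: 0.0106
```

```bash
python3 - <<'E'
from h import *
go(80,0,.0365+.022)
E
```

```text
d cm [-0.02  0.03 -1.31] turn [-0.001  0.     0.   ] | now [79.7  0.2] 0.0454 F(reader) [ 2.1  1.  -5.9] w 0.0106 t 14.05
```

step_arm(
  targets=[
    {"gripper": 0.5,"dx": 0,"dy": 0,"dz": -0.3,"ax": 0,"ay": 0,"az": 0},
    {"gripper": 0.5,"dx": 0,"dy": 0,"dz": -0.6,"ax": 0,"ay": 0,"az": 0},
    {"gripper": 0.5,"dx": 0,"dy": 0,"dz": -0.9,"ax": 0,"ay": 0,"az": 0},
    {"gripper": 0.5,"dx": 0,"dy": 0,"dz": -1.2,"ax": 0,"ay": 0,"az": 0},
    {"gripper": 0.5,"dx": 0,"dy": 0,"dz": -1.25,"ax": 0,"ay": 0,"az": 0},
  ],
)

```text
t: 14.55
position: [0.5705, -0.0283, 0.0585]
tcp_rot: [-0.0, 0.82, 0.572, -0.0]
force: [0.7, 1.3, -7.4]
width: 0.0107
```

```bash
python3 - <<'E'
from h import *
go(80,0,.0365+.022,1.31)
look(16,['side'])
E
```

```text
d cm [-0.02  0.02  0.  ] turn [-0.   -0.   -1.31] | now [79.8  0.2] 0.0585 F(reader) [ 0.2  1.5 -7.4] w 0.0107 t 14.55
```

View pics/side16.png

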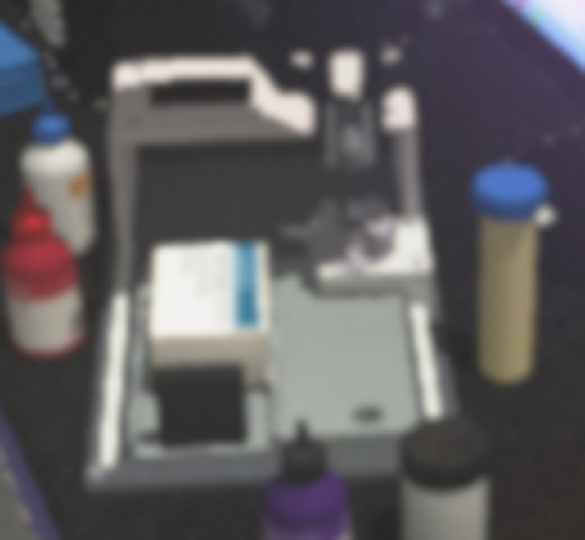

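step_arm(
  targets=[
    {"gripper": 0.5,"dx": 0,"dy": 0,"dz": 0,"ax": 0,"ay": 0,"az": -0.13},
    {"gripper": 0.5,"dx": 0,"dy": 0,"dz": 0,"ax": 0,"ay": 0,"az": -0.26},
    {"gripper": 0.5,"dx": 0,"dy": 0,"dz": 0,"ax": 0,"ay": 0,"az": -0.39},
    {"gripper": 0.5,"dx": 0,"dy": 0,"dz": 0,"ax": 0,"ay": 0,"az": -0.52},
    {"gripper": 0.5,"dx": 0,"dy": 0,"dz": 0,"ax": 0,"ay": 0,"az": -0.65},
  ],
)

```text
t: 15.1
position: [0.5721, -0.0283, 0.0587]
tcp_rot: [0.001, 0.592, 0.806, 0.001]
force: [6.6, 1.1, -8.9]
width: 0.0108
```

step_arm(
  targets=[
    {"gripper": 0.5,"dx": 0,"dy": 0,"dz": 0,"ax": 0,"ay": 0,"az": -0.13},
    {"gripper": 0.5,"dx": 0,"dy": 0,"dz": 0,"ax": 0,"ay": 0,"az": -0.26},
    {"gripper": 0.5,"dx": 0,"dy": 0,"dz": 0,"ax": 0,"ay": 0,"az": -0.39},
    {"gripper": 0.5,"dx": 0,"dy": 0,"dz": 0,"ax": 0,"ay": 0,"az": -0.52},
    {"gripper": 0.5,"dx": 0,"dy": 0,"dz": 0,"ax": 0,"ay": 0,"az": -0.66},
  ],
)

```text
t: 15.6
position: [0.5733, -0.0274, 0.0593]
tcp_rot: [0.003, 0.299, 0.954, 0.002]
force: [10.4, 4.9, -8.1]
width: 0.0107
```

```bash
python3 - <<'E'
from h import *
go(80,0,.0365+.014,1.31)
print(arm.sense()['ft_torque'])
E
```

```text
d cm [ 0.16 -0.26  0.87] turn [0.005 0.005 0.006] | now [82.2  2.1] 0.0593 F(reader) [ 8.1  8.2 -8.1] w 0.0107 t 15.6
[ 0.75748258 -2.01424901  0.00951065]
```

step_arm(
  targets=[
    {"gripper": 0.5,"dx": -0.2,"dy": 0.15,"dz": 0,"ax": 0,"ay": 0,"az": 0},
    {"gripper": 0.5,"dx": -0.2,"dy": 0.15,"dz": 0.3,"ax": 0,"ay": 0,"az": 0},
    {"gripper": 0.5,"dx": -0.2,"dy": 0.15,"dz": 0.5,"ax": 0,"ay": 0,"az": 0},
    {"gripper": 0.5,"dx": -0.2,"dy": 0.15,"dz": 0.7,"ax": 0,"ay": 0,"az": 0},
    {"gripper": 0.5,"dx": -0.2,"dy": 0.15,"dz": 0.8,"ax": 0,"ay": 0,"az": 0},
  ],
)

```text
t: 16.1
position: [0.5736, -0.0274, 0.0503]
tcp_rot: [0.0, 0.302, 0.953, 0.001]
force: [1.3, 4.4, -3.3]
width: 0.0109
```

```bash
python3 - <<'E'
from h import *
go(80,0,.0365+.014,1.31)
print(arm.sense()['ft_torque'])
look(17,['side'])
E
```

```text
d cm [ 0.18 -0.26 -0.03] turn [ 0.002  0.    -0.   ] | now [82.4  2.1] 0.0503 F(reader) [-0.3  4.6 -3.3] w 0.0109 t 16.1
[ 0.82336094 -0.38367149 -0.03197121]
```

View pics/side17.png

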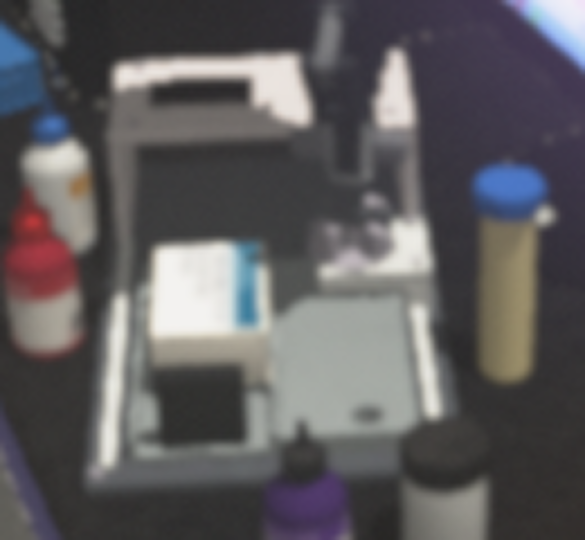

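step_arm(
  targets=[
    {"gripper": 0.5,"dx": 0,"dy": 0,"dz": 0.08,"ax": 0,"ay": 0,"az": 0},
    {"gripper": 0.5,"dx": 0,"dy": 0,"dz": 0.08,"ax": 0,"ay": 0,"az": 0},
    {"gripper": 3,"dx": 0,"dy": 0,"dz": 0.08,"ax": 0,"ay": 0,"az": 0},
    {"gripper": 3.5,"dx": 0,"dy": 0,"dz": 0.08,"ax": 0,"ay": 0,"az": 0},
    {"gripper": 3.5,"dx": 0,"dy": 0,"dz": 0.08,"ax": 0,"ay": 0,"az": 0},
  ],
)

```text
t: 16.65
position: [0.5733, -0.0289, 0.0503]
tcp_rot: [0.001, 0.302, 0.953, -0.0]
force: [-0.8, 0.8, 0.3]
width: 0.0349
```

step_arm(
  targets=[
    {"gripper": 3.5,"dx": 0,"dy": 0,"dz": -1,"ax": 0,"ay": 0,"az": 0},
    {"gripper": 3.5,"dx": 0,"dy": 0,"dz": -4,"ax": 0,"ay": 0,"az": 0},
    {"gripper": 3.5,"dx": 0,"dy": 0,"dz": -8,"ax": 0,"ay": 0,"az": 0},
    {"gripper": 3.5,"dx": 0,"dy": 0,"dz": -10,"ax": 0,"ay": 0,"az": 0},
    {"gripper": 3.5,"dx": 0,"dy": 0,"dz": -11,"ax": 0,"ay": 0,"az": 0},
  ],
)

```text
t: 17.15
position: [0.5742, -0.0286, 0.1637]
tcp_rot: [0.003, 0.302, 0.953, 0.0]
force: [-0.1, -1.0, -0.0]
width: 0.0348
```

```bash
python3 - <<'E'
from h import *
go(0,-165,.11,0)
look(18,['side'])
E
```

```text
d cm [  3.8  -18.23   5.31] turn [0.005 0.003 1.31 ] | now [83.4  1.2] 0.1637 F(reader) [ 0.3 -1.  -0. ] w 0.0348 t 17.15
```

View pics/side18.png

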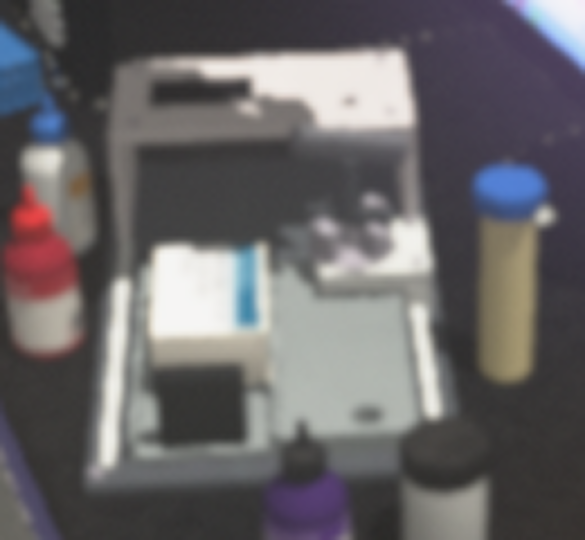

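step_arm(
  targets=[
    {"gripper": 0,"dx": 0.5,"dy": -2,"dz": 0,"ax": 0,"ay": 0,"az": 0.13},
    {"gripper": 0,"dx": 1,"dy": -4,"dz": 0,"ax": 0,"ay": 0,"az": 0.26},
    {"gripper": 0,"dx": 1.5,"dy": -7,"dz": 0,"ax": 0,"ay": 0,"az": 0.39},
    {"gripper": 0,"dx": 2,"dy": -10,"dz": 0,"ax": 0,"ay": 0,"az": 0.52},
    {"gripper": 0,"dx": 2.5,"dy": -13,"dz": 0,"ax": 0,"ay": 0,"az": 0.65},
  ],
  grip_force=40,
)

```text
t: 17.7
position: [0.4764, -0.1208, 0.1579]
tcp_rot: [-0.001, 0.592, 0.806, -0.001]
force: [0.6, -0.0, 0.1]
width: -0.0001
```

```bash
python3 - <<'E'
from h import *
go(0,-168,.11,0)
E
```

```text
d cm [-2.47 -4.82  4.8 ] turn [-0.003 -0.     0.655] | now [  23.3 -119. ] 0.1579 F(reader) [0.6 0.2 0.1] w -0.0001 t 17.7
```

step_arm(
  targets=[
    {"gripper": 0,"dx": -0.5,"dy": -1,"dz": 0,"ax": 0,"ay": 0,"az": 0.13},
    {"gripper": 0,"dx": -1,"dy": -2,"dz": 0,"ax": 0,"ay": 0,"az": 0.26},
    {"gripper": 0,"dx": -1.5,"dy": -3,"dz": 0,"ax": 0,"ay": 0,"az": 0.39},
    {"gripper": 0,"dx": -2,"dy": -4,"dz": 0,"ax": 0,"ay": 0,"az": 0.52},
    {"gripper": 0,"dx": -2.5,"dy": -4.8,"dz": 0,"ax": 0,"ay": 0,"az": 0.655},
  ],
)

```text
t: 18.2
position: [0.4387, -0.1588, 0.158]
tcp_rot: [-0.001, 0.82, 0.572, -0.001]
force: [-0.4, -0.2, -1.0]
width: -0.0002
```

```bash
python3 - <<'E'
from h import *
go(0,-168,.01,0)
look(19)
E
```

```text
d cm [-0.02 -0.07 14.8 ] turn [-0.002  0.    -0.001] | now [   1.1 -167.7] 0.158 F(reader) [-0.4 -0.3 -1. ] w -0.0002 t 18.2
```

View pics/side19.png

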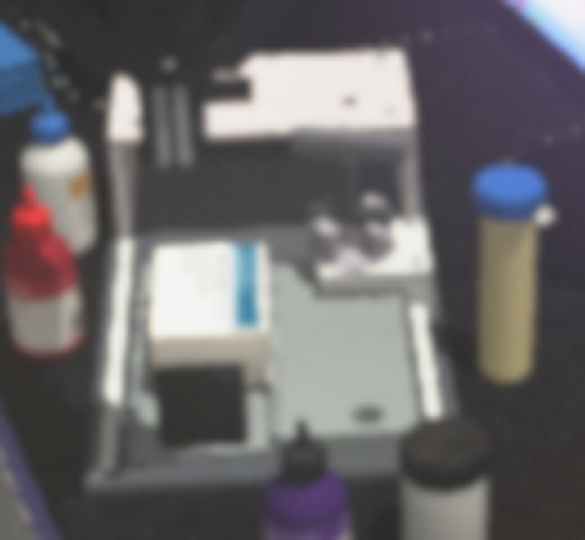

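View pics/top19.png

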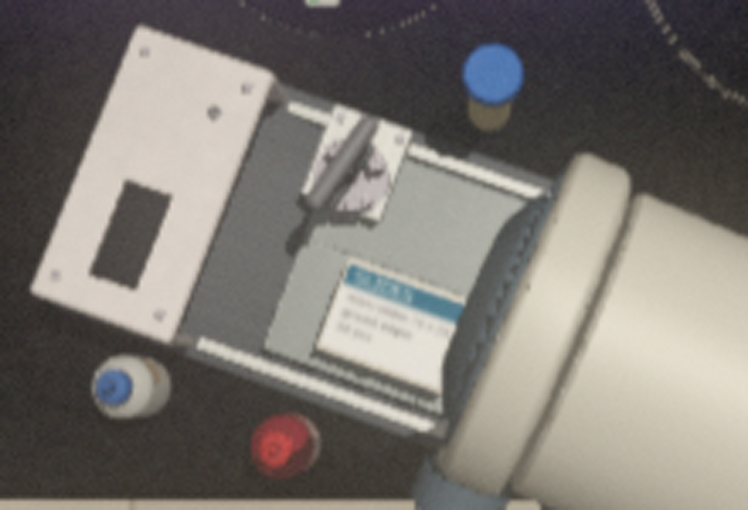

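```bash
python3 - <<'E'
from h import *
p=np.array([[308,203],[373,120]])/3.4+[155,165]
for z in(.112,.098):
    r=w2r(ray('top',p,z));d=r[1]-r[0];print(r.round(1),np.linalg.norm(d),r.mean(0),np.degrees(np.arctan2(d[1],d[0]))+90)
p=np.array([[290,145],[392,140]])/4.5+[190,145]
for z in(.103,):
    r=w2r(ray('side',p,z));print(r)
E
```

```text
[[ 49.9  10.3]
 [107.5  -7.9]] 60.37830702691163 [78.7009542   1.19248644] 72.53215029573643
[[ 51.1  12.3]
 [109.7  -6.2]] 61.43695842351895 [80.38019961  3.03348682] 72.53215029573639
[[ 49.3375257    1.75965911]
 [103.13724428   2.2598932 ]]
```

step_arm(
  targets=[
    {"gripper": 0,"dx": 0,"dy": -0.2,"dz": 4,"ax": 0,"ay": 0,"az": 0},
    {"gripper": 0,"dx": 0,"dy": -0.2,"dz": 8,"ax": 0,"ay": 0,"az": 0},
    {"gripper": 0,"dx": 0,"dy": -0.2,"dz": 11,"ax": 0,"ay": 0,"az": 0},
    {"gripper": 0,"dx": 0,"dy": -0.2,"dz": 13,"ax": 0,"ay": 0,"az": 0},
    {"gripper": 0,"dx": 0,"dy": -0.2,"dz": 14.5,"ax": 0,"ay": 0,"az": 0},
  ],
)

```text
t: 18.8
position: [0.4368, -0.157, 0.0117]
tcp_rot: [-0.002, 0.818, 0.576, -0.001]
force: [-0.1, 0.3, 0.1]
width: 0.0003
```

step_arm(
  targets=[
    {"gripper": 0,"dx": 0.2,"dy": 0,"dz": 0.2,"ax": 0,"ay": 0,"az": 0},
    {"gripper": 0,"dx": 0.4,"dy": 0,"dz": 0.2,"ax": 0,"ay": 0,"az": 0},
    {"gripper": 0,"dx": 0.6,"dy": 0,"dz": 0.2,"ax": 0,"ay": 0,"az": 0},
    {"gripper": 0,"dx": 0.8,"dy": 0,"dz": 0.2,"ax": 0,"ay": 0,"az": 0},
    {"gripper": 0,"dx": 1,"dy": 0,"dz": 0.2,"ax": 0,"ay": 0,"az": 0},
  ],
)

```text
t: 19.3
position: [0.442, -0.1486, 0.0135]
tcp_rot: [0.001, 0.818, 0.575, 0.001]
force: [0.5, 0.1, 0.6]
width: -0.0001
```

```bash
python3 - <<'E'
from h import *
go(0,-25,.01,0)
look(20,['side'])
E
```

```text
d cm [1.32e+01 1.00e-02 3.50e-01] turn [0.002 0.    0.005] | now [   0.6 -157. ] 0.0135 F(reader) [0.5 0.2 0.6] w -0.0001 t 19.3
```

View pics/side20.png

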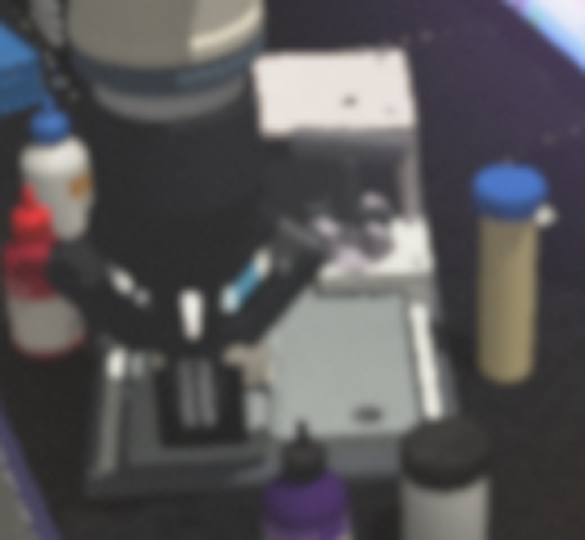

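step_arm(
  targets=[
    {"gripper": 0,"dx": 0.2,"dy": -0.2,"dz": 0,"ax": 0,"ay": 0,"az": 0},
    {"gripper": 0,"dx": 0.5,"dy": -0.3,"dz": 0,"ax": 0,"ay": 0,"az": 0},
    {"gripper": 0,"dx": 0.9,"dy": -0.3,"dz": 0,"ax": 0,"ay": 0,"az": 0},
    {"gripper": 0,"dx": 1.4,"dy": -0.3,"dz": 0,"ax": 0,"ay": 0,"az": 0},
    {"gripper": 0,"dx": 2,"dy": -0.3,"dz": 0,"ax": 0,"ay": 0,"az": 0},
  ],
)

```text
t: 19.85
position: [0.4451, -0.1285, 0.0125]
tcp_rot: [0.0, 0.819, 0.574, -0.0]
force: [-1.9, -0.5, 0.6]
width: -0.0003
```

step_arm(
  targets=[
    {"gripper": 0,"dx": 0.7,"dy": 0,"dz": 0,"ax": 0,"ay": 0,"az": 0},
    {"gripper": 0,"dx": 1.4,"dy": 0,"dz": 0,"ax": 0,"ay": 0,"az": 0},
    {"gripper": 0,"dx": 2.1,"dy": 0,"dz": 0,"ax": 0,"ay": 0,"az": 0},
    {"gripper": 0,"dx": 2.8,"dy": 0,"dz": 0,"ax": 0,"ay": 0,"az": 0},
    {"gripper": 0,"dx": 3.5,"dy": 0,"dz": 0,"ax": 0,"ay": 0,"az": 0},
  ],
)

```text
t: 20.35
position: [0.4574, -0.0951, 0.0125]
tcp_rot: [0.0, 0.819, 0.574, 0.0]
force: [-1.5, -0.5, 0.6]
width: 0.0
```

```bash
python3 - <<'E'
from h import *
go(0,-25,.01,0)
look(21,['side'])
E
```

```text
d cm [7.65 0.37 0.25] turn [ 0.    -0.     0.005] | now [  -3.3 -101.5] 0.0125 F(reader) [-1.2 -1.   0.6] w 0.0 t 20.35
```

View pics/side21.png

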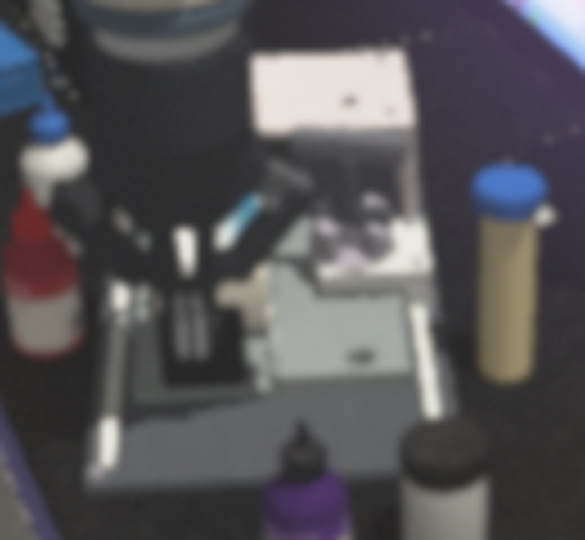

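step_arm(
  targets=[
    {"gripper": 0,"dx": 0.7,"dy": 0,"dz": 0,"ax": 0,"ay": 0,"az": 0},
    {"gripper": 0,"dx": 1.4,"dy": 0,"dz": 0,"ax": 0,"ay": 0,"az": 0},
    {"gripper": 0,"dx": 2.1,"dy": 0,"dz": 0,"ax": 0,"ay": 0,"az": 0},
    {"gripper": 0,"dx": 2.8,"dy": 0,"dz": 0,"ax": 0,"ay": 0,"az": 0},
    {"gripper": 0,"dx": 3.5,"dy": 0,"dz": 0,"ax": 0,"ay": 0,"az": 0},
  ],
)

```text
t: 20.9
position: [0.4694, -0.0624, 0.0125]
tcp_rot: [0.0, 0.819, 0.574, 0.0]
force: [0.6, -2.4, -0.4]
width: 0.0002
```

step_arm(
  targets=[
    {"gripper": 0,"dx": 0.7,"dy": 0,"dz": 0,"ax": 0,"ay": 0,"az": 0},
    {"gripper": 0,"dx": 1.4,"dy": 0,"dz": 0,"ax": 0,"ay": 0,"az": 0},
    {"gripper": 0,"dx": 2,"dy": 0,"dz": 0,"ax": 0,"ay": 0,"az": 0},
    {"gripper": 0,"dx": 2.5,"dy": 0,"dz": 0,"ax": 0,"ay": 0,"az": 0},
    {"gripper": 0,"dx": 2.9,"dy": 0,"dz": 0,"ax": 0,"ay": 0,"az": 0},
  ],
)

```text
t: 21.4
position: [0.479, -0.0351, 0.0125]
tcp_rot: [-0.0, 0.818, 0.575, 0.0]
force: [0.1, -2.5, -0.0]
width: 0.0003
```

```bash
python3 - <<'E'
from h import *
go(0,-25,.01,0)
look(22,['side'])
E
```

```text
d cm [1.27 0.38 0.25] turn [-0.    -0.     0.005] | now [ -3.7 -37.7] 0.0125 F(reader) [ 0.9 -2.3 -0. ] w 0.0003 t 21.4
```

View pics/side22.png

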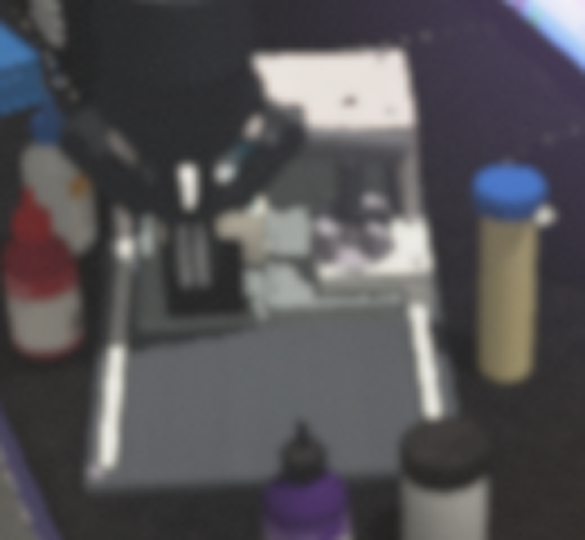

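Now slowly to the end stop, watching the force.

step_arm(
  targets=[
    {"gripper": 0,"dx": 0.2,"dy": 0,"dz": 0,"ax": 0,"ay": 0,"az": 0},
    {"gripper": 0,"dx": 0.4,"dy": 0,"dz": 0,"ax": 0,"ay": 0,"az": 0},
    {"gripper": 0,"dx": 0.6,"dy": 0,"dz": 0,"ax": 0,"ay": 0,"az": 0},
    {"gripper": 0,"dx": 0.7,"dy": 0,"dz": 0,"ax": 0,"ay": 0,"az": 0},
    {"gripper": 0,"dx": 0.8,"dy": 0,"dz": 0,"ax": 0,"ay": 0,"az": 0},
  ],
)

```text
t: 21.95
position: [0.4815, -0.028, 0.0124]
tcp_rot: [-0.0, 0.819, 0.574, -0.0]
force: [-1.7, -2.1, 0.6]
width: 0.0001
```

step_arm(
  targets=[
    {"gripper": 0,"dx": 0.1,"dy": 0,"dz": 0,"ax": 0,"ay": 0,"az": 0},
    {"gripper": 0,"dx": 0.2,"dy": 0,"dz": 0,"ax": 0,"ay": 0,"az": 0},
    {"gripper": 0,"dx": 0.25,"dy": 0,"dz": 0,"ax": 0,"ay": 0,"az": 0},
    {"gripper": 0,"dx": 0.3,"dy": 0,"dz": 0,"ax": 0,"ay": 0,"az": 0},
    {"gripper": 0,"dx": 0.35,"dy": 0,"dz": 0,"ax": 0,"ay": 0,"az": 0},
  ],
)

```text
t: 22.45
position: [0.4827, -0.0247, 0.0124]
tcp_rot: [-0.0, 0.819, 0.574, -0.0]
force: [-1.9, -1.6, 0.1]
width: 0.0002
```

```bash
python3 - <<'E'
from h import *
go(0,-25,.01,0)
E
```

```text
d cm [0.17 0.38 0.24] turn [-0.     0.     0.005] | now [ -3.8 -26.7] 0.0124 F(reader) [-1.2 -2.2  0.1] w 0.0002 t 22.45
```

step_arm(
  targets=[
    {"gripper": 0,"dx": 0.06,"dy": 0,"dz": 0,"ax": 0,"ay": 0,"az": 0},
    {"gripper": 0,"dx": 0.12,"dy": 0,"dz": 0,"ax": 0,"ay": 0,"az": 0},
    {"gripper": 0,"dx": 0.18,"dy": 0,"dz": 0,"ax": 0,"ay": 0,"az": 0},
    {"gripper": 0,"dx": 0.24,"dy": 0,"dz": 0,"ax": 0,"ay": 0,"az": 0},
    {"gripper": 0,"dx": 0.3,"dy": 0,"dz": 0,"ax": 0,"ay": 0,"az": 0},
  ],
)

```text
t: 22.95
position: [0.4838, -0.0219, 0.0124]
tcp_rot: [-0.0, 0.819, 0.574, -0.0]
force: [-1.6, -0.8, 0.7]
width: 0.0005
```

```bash
python3 - <<'E'
from h import *
go(0,-25,.01,0)
look(23,['side'])
E
```

```text
d cm [-0.14  0.38  0.24] turn [-0.     0.     0.005] | now [ -3.8 -23.6] 0.0124 F(reader) [-1.2 -1.3  0.7] w 0.0005 t 22.95
```

View pics/side23.png

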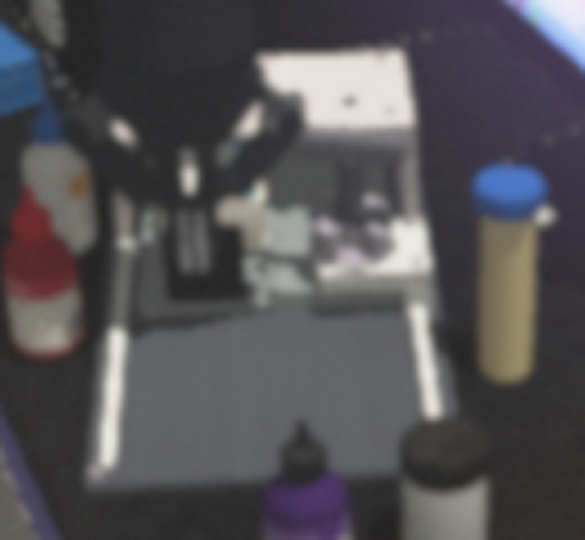

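step_arm(
  targets=[
    {"gripper": 0,"dx": 0.06,"dy": 0,"dz": 0,"ax": 0,"ay": 0,"az": 0},
    {"gripper": 0,"dx": 0.12,"dy": 0,"dz": 0,"ax": 0,"ay": 0,"az": 0},
    {"gripper": 0,"dx": 0.18,"dy": 0,"dz": 0,"ax": 0,"ay": 0,"az": 0},
    {"gripper": 0,"dx": 0.24,"dy": 0,"dz": 0,"ax": 0,"ay": 0,"az": 0},
    {"gripper": 0,"dx": 0.3,"dy": 0,"dz": 0,"ax": 0,"ay": 0,"az": 0},
  ],
)

```text
t: 23.5
position: [0.4839, -0.0215, 0.0124]
tcp_rot: [0.001, 0.819, 0.574, -0.002]
force: [-5.9, -10.8, 2.3]
width: -0.0002
```

```bash
python3 - <<'E'
from h import *
go(0,-25,.01,0)
E
```

```text
d cm [-0.18  0.38  0.24] turn [-0.     0.005  0.004] | now [ -3.8 -23.2] 0.0124 F(reader) [ -1.9 -12.2   2.3] w -0.0002 t 23.5
```

step_arm(
  targets=[
    {"gripper": 0,"dx": 0,"dy": 0,"dz": 0,"ax": 0,"ay": 0,"az": 0},
    {"gripper": 0,"dx": -1,"dy": 0,"dz": 0,"ax": 0,"ay": 0,"az": 0},
    {"gripper": 0,"dx": -2,"dy": 0,"dz": -2,"ax": 0,"ay": 0,"az": 0},
    {"gripper": 0,"dx": -4,"dy": 0,"dz": -6,"ax": 0,"ay": 0,"az": 0},
    {"gripper": 0,"dx": -6,"dy": 0,"dz": -10,"ax": 0,"ay": 0,"az": 0},
  ],
)

```text
t: 24.0
position: [0.4639, -0.0755, 0.113]
tcp_rot: [-0.001, 0.818, 0.575, 0.0]
force: [1.0, -0.7, 0.5]
width: -0.0003
```

step_arm(
  targets=[
    {"gripper": 0,"dx": -4,"dy": 0,"dz": -2,"ax": 0,"ay": 0,"az": 0},
    {"gripper": 0,"dx": -8,"dy": 0,"dz": -2,"ax": 0,"ay": 0,"az": 0},
    {"gripper": 0,"dx": -10,"dy": 0,"dz": -2,"ax": 0,"ay": 0,"az": 0},
    {"gripper": 3,"dx": -10,"dy": 0,"dz": -2,"ax": 0,"ay": 0,"az": 0},
    {"gripper": 3.5,"dx": -10,"dy": 0,"dz": -2,"ax": 0,"ay": 0,"az": 0},
  ],
)

```text
t: 24.5
position: [0.4307, -0.1694, 0.1325]
tcp_rot: [-0.0, 0.819, 0.574, 0.001]
force: [-0.4, -0.3, 0.1]
width: 0.0285
```

```bash
python3 - <<'E'
from h import *
go(79,0,.13,1.28)
look(24)
E
```

```text
d cm [18.01  8.25  0.28] turn [ 1.000e-03 -1.000e-03 -1.276e+00] | now [  -2.8 -180.4] 0.1325 F(reader) [-0.2 -0.4  0.1] w 0.0285 t 24.5
```

View pics/side24.png

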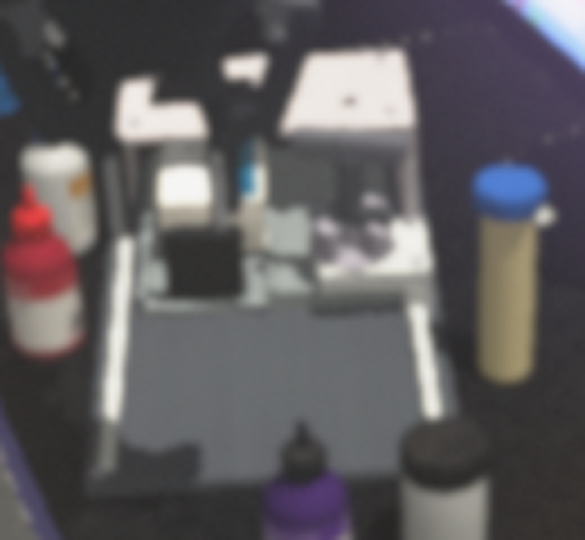

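View pics/top24.png

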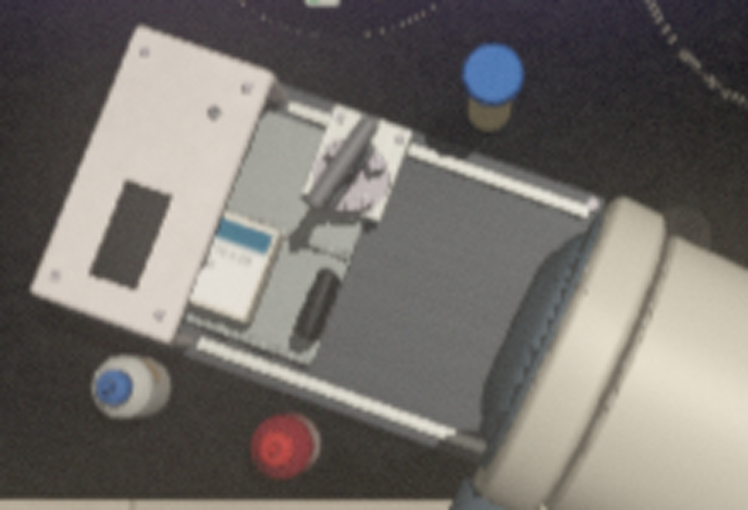

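step_arm(
  targets=[
    {"gripper": 3.5,"dx": 2,"dy": 1,"dz": 0,"ax": 0,"ay": 0,"az": -0.13},
    {"gripper": 3.5,"dx": 5,"dy": 2.3,"dz": 0,"ax": 0,"ay": 0,"az": -0.26},
    {"gripper": 3.5,"dx": 8,"dy": 3.6,"dz": 0,"ax": 0,"ay": 0,"az": -0.39},
    {"gripper": 3.5,"dx": 11,"dy": 5,"dz": 0,"ax": 0,"ay": 0,"az": -0.52},
    {"gripper": 3.5,"dx": 14,"dy": 6.4,"dz": 0,"ax": 0,"ay": 0,"az": -0.65},
  ],
)

```text
t: 25.1
position: [0.5393, -0.057, 0.1323]
tcp_rot: [-0.0, 0.589, 0.808, 0.0]
force: [0.3, -0.4, 0.8]
width: 0.0351
```

```bash
python3 - <<'E'
from h import *
go(80,1,.13,1.27)
E
```

```text
d cm [1.83 3.91 0.23] turn [ 0.    -0.    -0.607] | now [ 60.4 -37.5] 0.1323 F(reader) [ 0.4 -0.3  0.8] w 0.0351 t 25.1
```

step_arm(
  targets=[
    {"gripper": 3.5,"dx": 0.5,"dy": 1,"dz": 0,"ax": 0,"ay": 0,"az": -0.13},
    {"gripper": 3.5,"dx": 1,"dy": 2,"dz": 0,"ax": 0,"ay": 0,"az": -0.26},
    {"gripper": 3.5,"dx": 1.5,"dy": 3.2,"dz": 0,"ax": 0,"ay": 0,"az": -0.39},
    {"gripper": 3.5,"dx": 1.8,"dy": 3.9,"dz": 0,"ax": 0,"ay": 0,"az": -0.52},
    {"gripper": 3.5,"dx": 1.8,"dy": 3.9,"dz": 0,"ax": 0,"ay": 0,"az": -0.607},
  ],
)

```text
t: 25.6
position: [0.5707, -0.0284, 0.1319]
tcp_rot: [-0.0, 0.321, 0.947, 0.0]
force: [-0.2, -0.3, 0.9]
width: 0.0349
```

```bash
python3 - <<'E'
from h import *
go(80,1,.0505,1.27)
E
```

```text
d cm [0.02 0.07 8.14] turn [ 0.    -0.001  0.   ] | now [80.   0.2] 0.1319 F(reader) [-0.1 -0.4  0.9] w 0.0349 t 25.6
```

step_arm(
  targets=[
    {"gripper": 3.5,"dx": 0,"dy": 0.1,"dz": 2,"ax": 0,"ay": 0,"az": 0},
    {"gripper": 3.5,"dx": 0,"dy": 0.1,"dz": 4,"ax": 0,"ay": 0,"az": 0},
    {"gripper": 3.5,"dx": 0,"dy": 0.1,"dz": 6,"ax": 0,"ay": 0,"az": 0},
    {"gripper": 3.5,"dx": 0,"dy": 0.1,"dz": 7.5,"ax": 0,"ay": 0,"az": 0},
    {"gripper": 3.5,"dx": 0,"dy": 0.1,"dz": 8.1,"ax": 0,"ay": 0,"az": 0},
  ],
)

```text
t: 26.1
position: [0.5697, -0.0289, 0.0492]
tcp_rot: [-0.002, 0.324, 0.946, -0.0]
force: [0.8, 1.2, 0.1]
width: 0.0351
```

step_arm(
  targets=[
    {"gripper": 3.5,"dx": 0,"dy": 0,"dz": 0,"ax": 0,"ay": 0,"az": 0},
    {"gripper": 0.5,"dx": 0,"dy": 0,"dz": 0,"ax": 0,"ay": 0,"az": 0},
    {"gripper": 0.5,"dx": 0,"dy": 0,"dz": 0,"ax": 0,"ay": 0,"az": 0},
    {"gripper": 0.5,"dx": 0,"dy": 0,"dz": 0,"ax": 0,"ay": 0,"az": 0},
    {"gripper": 0.5,"dx": 0,"dy": 0,"dz": 0,"ax": 0,"ay": 0,"az": 0},
  ],
  grip_force=70,
)

```text
t: 26.6
position: [0.573, -0.0278, 0.0532]
tcp_rot: [0.002, 0.324, 0.946, 0.003]
force: [5.9, 7.8, -1.5]
width: 0.0103
```

```bash
python3 - <<'E'
from h import *
go(80,1,.0595,1.27)
print(arm.sense()['ft_torque'])
look(25,['side'])
E
```

```text
d cm [ 0.17 -0.11 -0.63] turn [ 0.006  0.002 -0.007] | now [82.   1.6] 0.0532 F(reader) [ 2.8  9.3 -1.5] w 0.0103 t 26.6
[ 1.13109225 -0.90700038 -0.01211793]
```

View pics/side25.png

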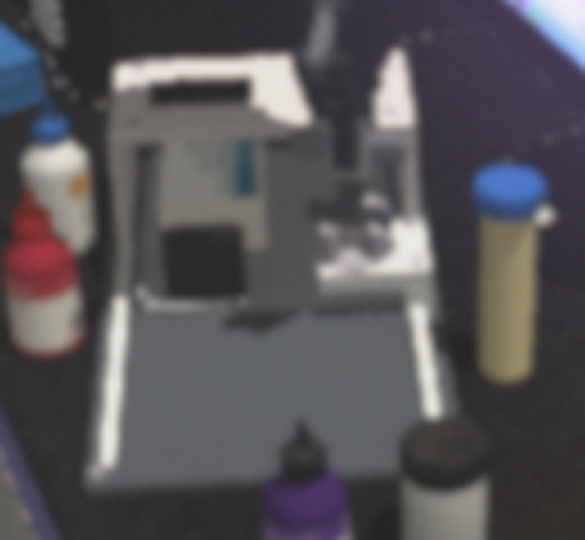

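step_arm(
  targets=[
    {"gripper": 0.5,"dx": 0,"dy": 0.15,"dz": -0.2,"ax": 0,"ay": 0,"az": 0},
    {"gripper": 0.5,"dx": 0,"dy": 0.15,"dz": -0.4,"ax": 0,"ay": 0,"az": 0},
    {"gripper": 0.5,"dx": 0,"dy": 0.15,"dz": -0.6,"ax": 0,"ay": 0,"az": 0},
    {"gripper": 0.5,"dx": 0,"dy": 0.15,"dz": -0.8,"ax": 0,"ay": 0,"az": 0},
    {"gripper": 0.5,"dx": 0,"dy": 0.15,"dz": -0.9,"ax": 0,"ay": 0,"az": 0},
  ],
)

```text
t: 27.15
position: [0.5729, -0.0277, 0.0605]
tcp_rot: [0.001, 0.324, 0.946, 0.001]
force: [6.8, 4.9, -8.8]
width: 0.0105
```

```bash
python3 - <<'E'
from h import *
go(82,2,.0615,1.27)
print(arm.sense()['ft_torque'])
E
```

```text
d cm [-0.01  0.04 -0.1 ] turn [ 0.003  0.001 -0.007] | now [81.8  1.6] 0.0605 F(reader) [ 4.7  6.9 -8.8] w 0.0105 t 27.15
[ 0.54570421 -1.01507884 -0.00683011]
```

step_arm(
  targets=[
    {"gripper": 0.5,"dx": -0.1,"dy": 0.1,"dz": -0.1,"ax": 0,"ay": 0,"az": 0},
    {"gripper": 0.5,"dx": -0.1,"dy": 0.1,"dz": -0.1,"ax": 0,"ay": 0,"az": 0.13},
    {"gripper": 0.5,"dx": -0.1,"dy": 0.1,"dz": -0.1,"ax": 0,"ay": 0,"az": 0.26},
    {"gripper": 0.5,"dx": -0.1,"dy": 0.1,"dz": -0.1,"ax": 0,"ay": 0,"az": 0.39},
    {"gripper": 0.5,"dx": -0.1,"dy": 0.1,"dz": -0.1,"ax": 0,"ay": 0,"az": 0.52},
  ],
)

```text
t: 27.65
position: [0.5719, -0.0282, 0.0603]
tcp_rot: [-0.002, 0.559, 0.829, -0.0]
force: [-0.7, 1.5, -6.6]
width: 0.0101
```

step_arm(
  targets=[
    {"gripper": 0.5,"dx": 0,"dy": 0,"dz": 0,"ax": 0,"ay": 0,"az": 0.13},
    {"gripper": 0.5,"dx": 0,"dy": 0,"dz": 0,"ax": 0,"ay": 0,"az": 0.26},
    {"gripper": 0.5,"dx": 0,"dy": 0,"dz": 0,"ax": 0,"ay": 0,"az": 0.39},
    {"gripper": 0.5,"dx": 0,"dy": 0,"dz": 0,"ax": 0,"ay": 0,"az": 0.52},
    {"gripper": 0.5,"dx": 0,"dy": 0,"dz": 0,"ax": 0,"ay": 0,"az": 0.65},
  ],
)

```text
t: 28.15
position: [0.5706, -0.0281, 0.0597]
tcp_rot: [-0.003, 0.794, 0.607, -0.002]
force: [-4.2, 2.5, -6.6]
width: 0.0103
```

```bash
python3 - <<'E'
from h import *
go(82,2,.0615,0)
print(arm.sense()['ft_torque'])
E
```

```text
d cm [ 0.13  0.23 -0.18] turn [-0.007  0.001  0.087] | now [79.8  0.5] 0.0597 F(reader) [-4.8  0.9 -6.6] w 0.0103 t 28.15
[0.4761714  0.9892697  0.05582284]
```

step_arm(
  targets=[
    {"gripper": 0.5,"dx": 0,"dy": -0.1,"dz": 0,"ax": 0,"ay": 0,"az": 0.09},
    {"gripper": 0.5,"dx": 0,"dy": -0.1,"dz": 0.3,"ax": 0,"ay": 0,"az": 0.09},
    {"gripper": 0.5,"dx": 0,"dy": -0.1,"dz": 0.6,"ax": 0,"ay": 0,"az": 0.09},
    {"gripper": 0.5,"dx": 0,"dy": -0.1,"dz": 0.8,"ax": 0,"ay": 0,"az": 0.09},
    {"gripper": 0.5,"dx": 0,"dy": -0.1,"dz": 1,"ax": 0,"ay": 0,"az": 0.09},
  ],
)

```text
t: 28.65
position: [0.5705, -0.028, 0.0502]
tcp_rot: [-0.002, 0.819, 0.574, -0.001]
force: [-3.9, 2.5, -6.0]
width: 0.0106
```

```bash
python3 - <<'E'
from h import *
go(82,2,.0615,0)
print(arm.sense()['ft_torque'])
look(26,['side'])
E
```

```text
d cm [ 0.15  0.23 -1.13] turn [-0.004  0.     0.005] | now [79.7  0.5] 0.0502 F(reader) [-4.5  1.  -6. ] w 0.0106 t 28.65
[ 0.54062631  1.01049208 -0.01970729]
```

View pics/side26.png

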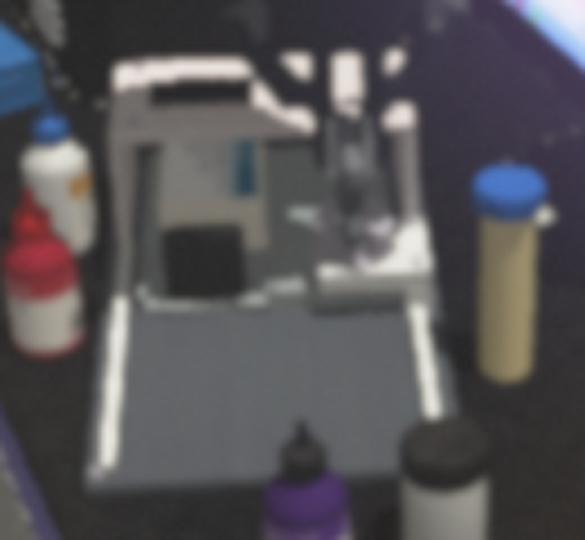

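step_arm(
  targets=[
    {"gripper": 0.5,"dx": 0,"dy": -0.2,"dz": 0.2,"ax": 0,"ay": 0,"az": 0},
    {"gripper": 0.5,"dx": 0,"dy": -0.2,"dz": 0.4,"ax": 0,"ay": 0,"az": 0},
    {"gripper": 0.5,"dx": 0,"dy": -0.2,"dz": 0.6,"ax": 0,"ay": 0,"az": 0},
    {"gripper": 0.5,"dx": 0,"dy": -0.2,"dz": 0.8,"ax": 0,"ay": 0,"az": 0},
    {"gripper": 0.5,"dx": 0,"dy": -0.2,"dz": 0.9,"ax": 0,"ay": 0,"az": 0},
  ],
)

```text
t: 29.2
position: [0.5704, -0.0279, 0.0424]
tcp_rot: [0.0, 0.819, 0.573, 0.0]
force: [-0.2, 0.9, -5.4]
width: 0.0105
```

```bash
python3 - <<'E'
from h import *
go(82,2,.039,0)
E
```

```text
d cm [0.14 0.24 0.34] turn [ 0.    -0.     0.002] | now [79.6  0.6] 0.0424 F(reader) [-0.5  0.8 -5.4] w 0.0105 t 29.2
```

step_arm(
  targets=[
    {"gripper": 0.5,"dx": 0,"dy": 0,"dz": 0.1,"ax": 0,"ay": 0,"az": 0},
    {"gripper": 0.5,"dx": 0,"dy": 0,"dz": 0.2,"ax": 0,"ay": 0,"az": 0},
    {"gripper": 0.5,"dx": 0,"dy": 0,"dz": 0.3,"ax": 0,"ay": 0,"az": 0},
    {"gripper": 0.5,"dx": 0,"dy": 0,"dz": 0.3,"ax": 0,"ay": 0,"az": 0},
    {"gripper": 0.5,"dx": 0,"dy": 0,"dz": 0.3,"ax": 0,"ay": 0,"az": 0},
  ],
)

```text
t: 29.7
position: [0.5704, -0.0279, 0.0396]
tcp_rot: [0.0, 0.819, 0.573, 0.0]
force: [0.2, 0.7, -4.9]
width: 0.0106
```

step_arm(
  targets=[
    {"gripper": 2,"dx": 0,"dy": 0,"dz": 0,"ax": 0,"ay": 0,"az": 0},
    {"gripper": 4,"dx": 0,"dy": 0,"dz": 0,"ax": 0,"ay": 0,"az": 0},
    {"gripper": 4,"dx": 0,"dy": 0,"dz": 0,"ax": 0,"ay": 0,"az": 0},
    {"gripper": 4,"dx": 0,"dy": 0,"dz": 0,"ax": 0,"ay": 0,"az": 0},
    {"gripper": 4,"dx": 0,"dy": 0,"dz": 0,"ax": 0,"ay": 0,"az": 0},
  ],
)

```text
t: 30.2
position: [0.5704, -0.0278, 0.0398]
tcp_rot: [0.0, 0.819, 0.573, 0.0]
force: [0.4, 0.1, -0.6]
width: 0.0399
```

step_arm(
  targets=[
    {"gripper": 4,"dx": 0,"dy": 0,"dz": -1,"ax": 0,"ay": 0,"az": 0},
    {"gripper": 4,"dx": 0,"dy": 0,"dz": -4,"ax": 0,"ay": 0,"az": 0},
    {"gripper": 4,"dx": 0,"dy": 0,"dz": -8,"ax": 0,"ay": 0,"az": 0},
    {"gripper": 4,"dx": -3,"dy": -1,"dz": -11,"ax": 0,"ay": 0,"az": 0},
    {"gripper": 4,"dx": -7,"dy": -3,"dz": -12,"ax": 0,"ay": 0,"az": 0},
  ],
)

```text
t: 30.7
position: [0.5197, -0.0833, 0.1645]
tcp_rot: [0.003, 0.819, 0.574, 0.002]
force: [-0.1, -1.1, 0.2]
width: 0.0397
```

step_arm(
  targets=[
    {"gripper": 4,"dx": -3,"dy": -2,"dz": 0,"ax": 0,"ay": 0,"az": 0},
    {"gripper": 4,"dx": -7,"dy": -4,"dz": 0,"ax": 0,"ay": 0,"az": 0},
    {"gripper": 4,"dx": -11,"dy": -6,"dz": 0,"ax": 0,"ay": 0,"az": 0},
    {"gripper": 4,"dx": -13,"dy": -6,"dz": 0,"ax": 0,"ay": 0,"az": 0},
    {"gripper": 4,"dx": -13,"dy": -6,"dz": 0,"ax": 0,"ay": 0,"az": 0},
  ],
)

```text
t: 31.2
position: [0.4161, -0.1868, 0.1607]
tcp_rot: [0.001, 0.821, 0.572, 0.0]
force: [0.8, -0.2, 0.4]
width: 0.0399
```

```bash
python3 - <<'E'
from h import *
go(82,2,.0615,0)
look(27)
E
```

```text
d cm [20.41  9.19  9.92] turn [ 0.002  0.001 -0.002] | now [ -10.5 -201.8] 0.1607 F(reader) [0.8 0.1 0.4] w 0.0399 t 31.2
```

View pics/side27.png

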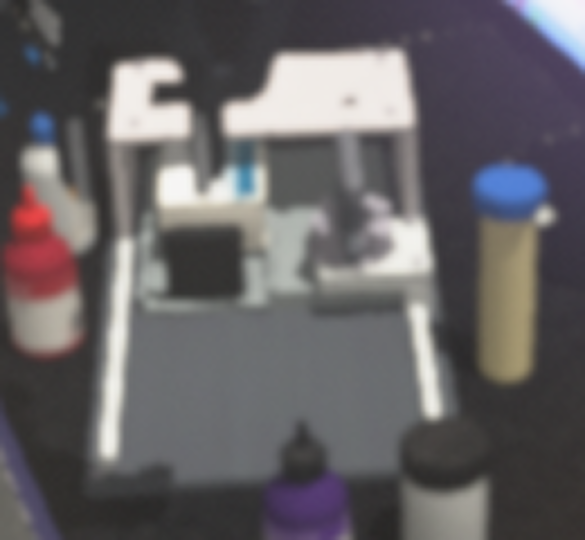

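View pics/top27.png

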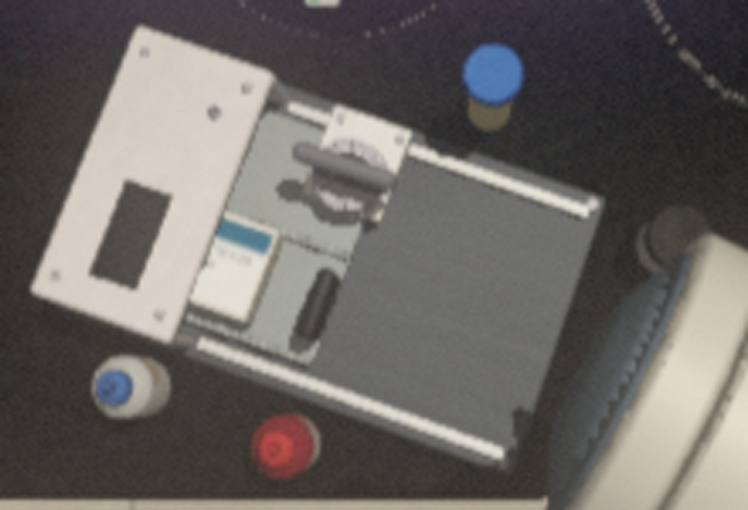

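```bash
python3 - <<'E'
from h import *
a=cv2.imread('pics/side0.png')[160:215,245:300]; b=arm.camera('side')[160:215,245:300]
cv2.imwrite('pics/cmp.png',np.hstack([cv2.resize(np.clip(i*1.3,0,255).astype(np.uint8),None,fx=7,fy=7,interpolation=cv2.INTER_CUBIC) for i in(a,b)]))
A=cv2.imread('pics/top0.png');B=arm.camera('top')
for n,(x,y,w,h) in dict(handle=(235,195,45,35),red=(225,283,30,25),blue=(178,265,30,25),tube=(288,175,25,30)).items():
    t=A[y:y+h,x:x+w];r=cv2.matchTemplate(B[y-6:y+h+6,x-6:x+w+6],t,cv2.TM_CCOEFF_NORMED);_,v,_,l=cv2.minMaxLoc(r);print(n,v,np.array(l)-6)
E
```

```text
handle 0.8129631280899048 [0 0]
red 0.9917814135551453 [0 0]
blue 0.9981009364128113 [0 0]
tube 0.9969059824943542 [0 0]
```

View pics/cmp.png

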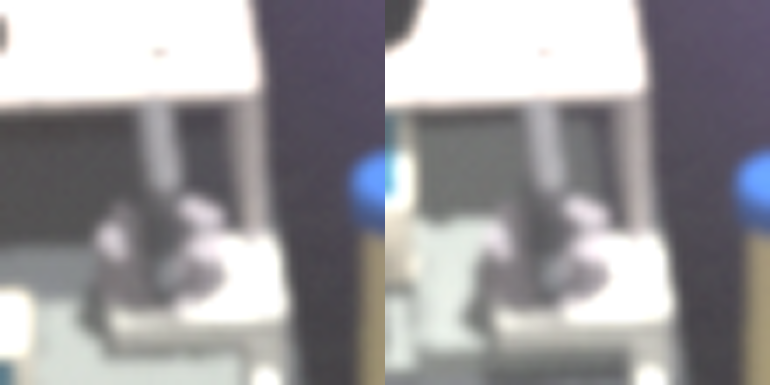

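```bash
python3 -c "
from workcell import arm
print(arm.job_done())"
```

```text
the job is handed in; nothing more can be done
None
```

I finished the job and handed it in at about 31 s. The carton lies flat on the deck, the tray is home under the hood, and the pin is down in the tray's second hole.

**What I did, in order:**
1. With the tray locked, I pushed the standing carton over the step with the shut fingers. It was not lifted.
2. I raised the spring pin, turned it about 75° into its rest notch and let go. The picture showed the handle staying out.
3. I pushed the tray by its grip until it met the end stop, where the force rose from about 2 N to 12 N.
4. I lifted the pin, turned it back and lowered it until the spring pull was about 5 N, which is its fully-down value, and then released it.

**Last checks:**
- **Pin:** the handle looks the same in the side view as before the job, so it is fully down. The top-view match of the handle area was only 0.81 with no shift, because the tray behind it has moved.
- **Bystanders:** the red bottle, dropper bottle and tube have not shifted (matches of 0.99 or better). I compared the black-capped bottle and the case only by eye in the side view, where they look unchanged.
- **Arm:** the gripper is open and clear of everything.

**Disagreements with the given data:**
- **Tool height:** the fingertips stood about 37 mm higher than the reported TCP height. I confirmed this by touching the carton's top lightly (11 N) before tipping it, and corrected every height for it. My first pushes passed above the carton because of this.
- **Pin position:** the pin's axis seemed to lie about 2 mm from where I measured it, which put side forces of up to about 12 N on the handle while turning.

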